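# Sort the carver's bench

### The job

Clear up the carver's cutting mat: lay the knife and the chisel side by side lengthwise in the low tool tray, flat on its floor; stand the two finished carvings (the seated man and the hare) upright in the two-bay tray, one in each bay; and put the sawn blank in the deep box with the offcuts. Set each piece down, do not drop it, and leave the roughed-out figure and the wax tin where they stand.

Things in the scene. Friction and masses are not known exactly. Their poses are not given: they have to be found in the camera images.
- knife: Carving knife lying flat on the mat, 130 mm long: flat black handle 90 long x 20 wide x 15 high, then a thin steel blade 40 long. Origin on its axis at mid-length, 7.5 mm above what it lies on and 25 mm inside the blade end of the handle (grip it here, 20 mm across, along its y); x along the tool towards the blade tip, y across the 20 mm width, z up. 40 to 70 g.
- chisel: Carver's chisel lying on the mat, 130 mm long: straight eight-sided wooden handle 22 mm across flats and 82 long, brass ferrule, thin steel shank with a 10 mm flat end. Origin on its axis at mid-length, 11 mm above what it lies on and 17 mm inside the ferrule end of the handle (grip it here, 22 mm across, along its y); x along the tool towards the cutting end, z up. 45 to 80 g.
- sage: Finished boxwood carving of a seated round-bodied man with a ball-shaped head and two round knees, 58 mm tall, standing. The body is a round drum 43 mm across with upright sides from 3 to 26 mm above its underside: grip it there along its y. Knees stick out 26 mm from the centre to -x. Origin at the centre of its underside, z up. 40 to 75 g.
- hare: Finished boxwood carving of a crouching hare with laid-back ears, 46 mm tall, standing on a flat foot 58 (x) x 34 (y) x 10 mm. Rounded body lying along x, 34 mm wide, widest 22 mm above the underside: grip it there along its y. Head to -x, 35 mm from the centre. Origin at the centre of its underside, z up. 40 to 75 g.
- blank: Plain sawn boxwood block 30 x 30 x 50 mm, standing on end on the mat, with a pencil cross on top. Origin at the block's centre, 25 mm above the mat; z along its 50 mm length. 32 to 60 g.
- tool_tray: Low open wooden tray with a cork floor and no divider, 150 (x) x 180 (y) x 20 mm high outside; walls 6, floor 5 mm thick, so inside 138 x 168. Fixed. Origin at the centre of its underside, which lies 3 mm above the bench on the mat; y along its length, z up.
- carving_tray: Narrow wooden tray 105 (x) x 190 (y) x 24 mm high outside, walls 6, floor 5 mm thick; one 6 mm divider across its middle (at y = 0, 22 mm high) makes two equal grey-lined bays, each 93 (x) x 86 (y) inside, centred at y = +46 and -46 mm. Fixed. Origin at the centre of its underside (on the mat, 3 mm above the bench), z up.
- blank_bin: Deep open plywood box 122 (x) x 152 (y) x 42 mm high outside, walls 6, floor 5 mm thick, inside 110 x 140. Two loose offcuts (each 48 x 26 x 20 high) already lie along its +y wall, covering inside y = +37 to +67 mm; the rest of the floor is free, with its middle at y = -17 mm. Fixed. Origin at the centre of its underside (on the mat, 3 mm above the bench), z up.
- rough_out: Roughed-out figure, not finished: angular, knife-faceted boxwood on a square foot 40 x 40 x 22 mm with a six-sided tapering upper part, 62 mm tall, standing loose on the mat. Stays where it is. Origin at the centre of its underside, z up.
- wax_tin: Round flat metal tin with lid, 58 mm across, 21 mm high, standing loose on the mat. Stays where it is. Origin at the centre of its underside, z up.
Not all that is in view belongs to the job. Of the things that look like the blank_bin, the smaller one is meant.

How it is judged (in metres and radians):
At the end, for the whole second after the job is handed in: Knife and chisel lie on the tool tray's floor, level (4 deg), lengthwise (17 deg), centres within 30 mm of its middle along its length; man and hare stand upright (6 deg) on the floor of different bays of the two-bay tray; the blank rests on the floor of the deep box. All at rest (x of knife in the frame of tool_tray between -0.062 and 0.062 m and y of knife in the frame of tool_tray between -0.03 and 0.03 m and z of knife in the frame of tool_tray between 0.0085 and 0.0175 m and angle between the x axis of each of knife, chisel and the y axis of tool_tray, either way round below 0.3 rad and angle between knife's own x axis and vertical between 1.5 and 1.642 rad and linear speed of each of knife, chisel, sage, hare, blank below 0.02 m/s and angular speed of each of knife, chisel, sage, hare, blank below 0.2 rad/s and x of chisel in the frame of tool_tray between -0.062 and 0.062 m and y of chisel in the frame of tool_tray between -0.03 and 0.03 m and z of chisel in the frame of tool_tray between 0.012 and 0.021 m and angle between chisel's own x axis and vertical between 1.5 and 1.642 rad and x of sage in the frame of carving_tray between -0.035 and 0.035 m and y of sage in the frame of carving_tray between -0.08 and 0.08 m and z of sage in the frame of carving_tray between 0.002 and 0.009 m and angle between each of sage, hare's own z axis and vertical below 0.1 rad and x of hare in the frame of carving_tray between -0.035 and 0.035 m and y of hare in the frame of carving_tray between -0.08 and 0.08 m and z of hare in the frame of carving_tray between 0.002 and 0.009 m and ((y of sage in the frame of carving_tray above 0.015 m and y of hare in the frame of carving_tray below -0.015 m) or (y of sage in the frame of carving_tray below -0.015 m and y of hare in the frame of carving_tray above 0.015 m)) and x of blank in the frame of blank_bin between -0.045 and 0.045 m and y of blank in the frame of blank_bin between -0.06 and 0.06 m and z of blank in the frame of blank_bin between 0.015 and 0.034 m); the robot touches nothing.
It fails at once if a tool or the blank is dropped: let go of and falling faster than 0.6 m/s (a fall of about 2 cm) ((contact force between the fingers and knife below 0.05 N and linear speed of knife above 0.6 m/s) or (contact force between the fingers and chisel below 0.05 N and linear speed of chisel above 0.6 m/s) or (contact force between the fingers and blank below 0.05 N and linear speed of blank above 0.6 m/s)).
It fails at once if a finished carving is dropped: let go of and falling faster than 0.6 m/s (a fall of about 2 cm) ((contact force between the fingers and sage below 0.05 N and linear speed of sage above 0.6 m/s) or (contact force between the fingers and hare below 0.05 N and linear speed of hare above 0.6 m/s)).
It fails at once if the roughed-out figure is moved more than 20 mm or knocked over (distance of rough_out from where it was at the start of the episode above 0.02 m or angle between rough_out's own z axis and vertical above 0.5 rad).
It fails at once if the wax tin is moved more than 20 mm (distance of wax_tin from where it was at the start of the episode above 0.02 m).
It also fails if it takes over 112 s, if anything falls off the work surface, if the arm or the gripper's body presses on something with over 40 N, if the wrist force passes 120 N, or if a joint passes its speed limit or range.

### The arm

A 6-joint arm with a two-finger parallel gripper is mounted at the origin on the work surface. World frame = base frame: x ahead of the robot, y to its left, z up, the work surface at z = 0. Lengths are in m, angles in degrees, forces in N, time in s.
With the tool pointing down it reaches from about 0.4 to 0.825 m from the base axis. Payload 7 kg.
Tool frame: the origin (TCP) lies between the finger pads; the fingertips stand 22 mm ahead of it and the grasp point (between the pads) lies 3 mm ahead of it; z points along the fingers, x is the direction in which the jaws open and shut, and the axes are right-handed (so a half turn about z gives the same grasp; the last joint's range is limited). The gripper opens to 85 mm and grips with 20 to 120 N. Pads are 22 mm wide; open, the fingers measure 114 mm over their backs; the gripper's body (76 mm by 85 mm) begins 54 mm behind the grasp point. The pads swing forward as they close: fully open they stand 13 mm farther back than shut.
Start: joints at [84.861, 20.546, 0.682, 0, -70.136, -16.507], TCP at [0.249, 0.627, 0.253] pointing down, gripper open.
Joint ranges: [-176.03, 176.03], [-82.01, 121.73], [-58.28, 71.71], [-173.87, 95.51], [-174.79, -0.11], [-173.66, 173.66]. Speed limits (degrees/s): [136.94, 136.94, 172.46, 180, 180, 180].

### API

Orientations are given as [roll, pitch, yaw] about the fixed x, y, z axes, in that order (R = Rz(yaw) Ry(pitch) Rx(roll)).
In Python, from plant import state, read_camera, hand_in gives the robot as it stands.
- The arm moves only by the tool drive_tool, never from a script. Its argument "targets" is one flat list of numbers, 7 for each row, row after row: the shift along the tool's x, y, z in cm, then the turn, a rotation vector about the tool's x, y, z in rad, then the opening, from 0 (shut) to 1 (fully open). A call has 1 to 20 rows; each row shifts and turns the commanded pose from where the row before left it, along the tool's axes as they then stand; what a row does not reach is not made up. A row lasts 1/10 s, in which the tool goes at most 50 mm and 8.59 degrees, less where a joint would pass 70% of its speed; a pose out of reach is approached as far as the arm can. A call is refused whole if a number of a shift passes 5 or a number of a turn 0.15, either way. A call with a gripper value outside its range is refused whole. The fingers move at their own pace and stop on an object; the grip force is fixed at half the most. Time passes only in rows, so rows that do not move let the fingers close. It gives the time, the measured TCP pose, the force and the opening at its end, in the units of the state.
- state(): the state, without advancing time (a new reading comes with each control period).
- read_camera(name): name is "scene" or "top"; returns a dict with "frame" (384x512x3 uint8, red, green, blue), "depth" (384x512 float32, m along the optical axis (not along the pixel's ray), 0 where there is no reading), "intrinsics" (3x3 intrinsics, pixels), "k1" (the pictures are not rectified: a ray, as slopes to the right and down, at radius r is drawn at 1 + k1 r^2 times it, then the intrinsics apply), "R" (3x3) and "t" (3): a world point X has camera coordinates R X + t. Camera axes: x right, y down, z forward; pixel columns grow to the right and rows downward; lengths in m; the calibration is good to about 2 mm. A picture is of the moment at which its call begins.
- hand_in(): hands the job in, once; it reports no verdict.
The state is a dict: "time_s": time; "joint_pos": joint angles; "joint_velocities": joint speeds; "tau": joint torques, N m; "ee_pos": TCP position; "orientation": TCP orientation; "wrist_force": force on the tool from outside, world axes, zero at the start; "torque": the same for the moment, N m; "opening": opening from 0.0 (shut) to 1.0 (fully open).
Only numpy, scipy, OpenCV 4.12 (cv2) and the standard library are available. Lean on these libraries where they do the work, as an engineer would, in place of code of your own. Each camera call takes 0.05 s, during which the arm holds its last target.

## Working session

There is one attempt and no reset: what is moved stays moved. The work goes in short steps, Python scripts to look and compute and a tool call to move; the robot and the scene stay as the last step left them, time stands still between calls to the robot, and variables do not carry over. Pictures are saved under pics/ and viewed, and the job is handed in when it is done.

Besides the shell and the picture viewer there is one more tool, called as a command line: name --argument value ..., lists and objects as JSON in quotes. drive_tool: Moves the arm, as the interface text tells. Its arguments: {"type":"object","properties":{"targets":{"type":"array","items":{"type":"number"}}},"required":["targets"]}

```bash
ls; mkdir -p pics; python3 - <<'E'
from plant import state, read_camera
import cv2,numpy as np
s=state();print(s)
for n in("scene","top"):
    c=read_camera(n);np.savez(f"{n}0.npz",**c)
    cv2.imwrite(f"pics/{n}0.png",cv2.resize(c["frame"][:,:,::-1],(800,600),interpolation=cv2.INTER_CUBIC))
    print(n,c["intrinsics"],c["k1"],c["R"],c["t"],(c["depth"]>0).mean())
E
```

```text
pics
{'time_s': 0.0, 'joint_pos': array([ 8.48594095e+01,  2.05906804e+01,  6.34272478e-01, -2.02869308e-02,
       -7.01341817e+01, -1.65063349e+01]), 'joint_velocities': array([ 0.06367534, -0.12706157, -0.06028896,  0.02736683, -0.0134127 ,
       -0.15206489]), 'tau': array([-1.26293126e-03, -5.83317876e+01,  2.93426889e+01,  6.93663150e+00,
       -5.78946914e-03, -9.20981904e-06]), 'ee_pos': array([0.24886164, 0.62698359, 0.25237542]), 'orientation': array([-1.79992544e+02, -9.22752619e-02, -1.11653840e+02]), 'wrist_force': array([ 0.89064214, -0.04069826,  1.18960257]), 'torque': array([-0.00168228,  0.00531134,  0.03088909]), 'opening': 1.0017173192094557}
scene [[366.2889849    0.         258.90052976]
 [  0.         366.2889849  190.66489127]
 [  0.           0.           1.        ]] 0.015368595102422394 [[-0.62775463  0.77827375  0.01463177]
 [ 0.57519418  0.47645197 -0.66493998]
 [-0.52447667 -0.40900304 -0.74675346]] [ 0.23961245 -0.35466843  1.45657783] 0.9958699544270834
top [[372.72862582   0.         255.74331852]
 [  0.         372.72862582 194.23153631]
 [  0.           0.           1.        ]] -0.024923702864597486 [[ 0.02894177 -0.99953401 -0.00970245]
 [-0.9837833  -0.02676414 -0.17735302]
 [ 0.1770107   0.01467802 -0.98409947]] [0.12639235 0.53878115 1.19317552] 0.9959564208984375
```

View pics/top0.png

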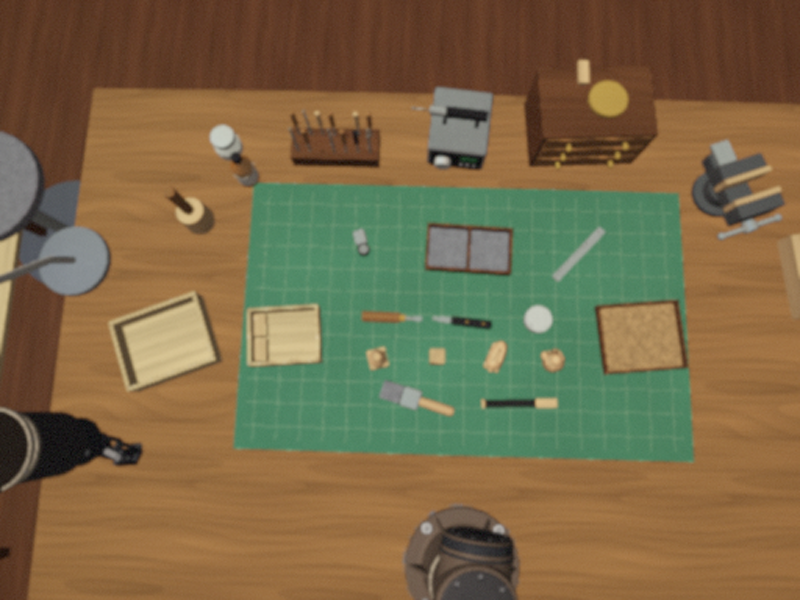

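View pics/scene0.png

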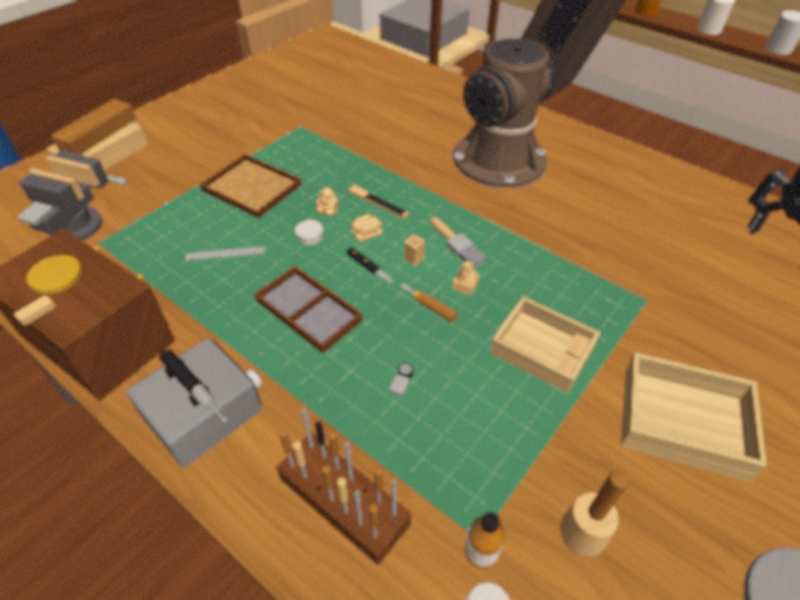

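The top view (800x600 px) shows:
- chisel (390,317), knife (460,322), blank (437,356), hare (495,356), sage (553,360)
- rough_out (376,357), wax tin (538,319)
- tool tray (641,337), carving tray (469,249)
- two plywood boxes: (285,335), smaller and with offcuts, and (163,340), larger. The smaller one is meant.
- black-handled look-alikes at (520,403) and (460,115)

Next I'll crop and measure.

```bash
cat > h.py <<'E'
import numpy as np,cv2
def load(n): return dict(np.load(n))
def rays(c,uv):
    uv=np.atleast_2d(np.asarray(uv,float));K=c["intrinsics"];k1=float(c["k1"])
    d=np.c_[(uv[:,0]-K[0,2])/K[0,0],(uv[:,1]-K[1,2])/K[1,1]]
    p=d.copy()
    for _ in range(20): p=d/(1+k1*(p**2).sum(1,keepdims=True))
    return np.c_[p,np.ones(len(p))]
def plane(c,uv,z):
    r=rays(c,uv)@c["R"];o=-c["R"].T@c["t"]
    s=(z-o[2])/r[:,2];return o+r*s[:,None]
def cloud(c):
    h,w=c["depth"].shape;v,u=np.mgrid[:h,:w]
    r=rays(c,np.c_[u.ravel(),v.ravel()])*c["depth"].ravel()[:,None]
    return ((r-c["t"])@c["R"]).reshape(h,w,3)
E
python3 - <<'E'
from h import *
c=load("top0.npz");P=cloud(c)
f=c["frame"][:,:,::-1]
crop=f[185:270,150:450]
cv2.imwrite("pics/cropA.png",cv2.resize(crop,None,fx=2.66,fy=2.66,interpolation=cv2.INTER_CUBIC))
c2=load("scene0.npz")
cv2.imwrite("pics/cropB.png",cv2.resize(c2["frame"][75:255,120:400,::-1],None,fx=2.8,fy=2.8,interpolation=cv2.INTER_CUBIC))
g=lambda x,y:P[round(y/1.5625),round(x/1.5625)].round(3)
for n,xy in dict(chisel=(385,317),knife=(475,322),blank=(437,356),hare=(495,356),sage=(553,360),rough=(376,357),tin=(538,319),tray=(641,337),ct1=(447,249),ct2=(491,249),bin=(295,335),mat=(350,430)).items(): print(n,g(*xy))
c=c2;P=cloud(c)
for n,xy in dict(mat=(200,300),tin=(309,230),blank=(414,240)).items(): print(n,g(*xy))
E
```

```text
chisel [0.507 0.174 0.031]
knife [ 0.505 -0.023  0.018]
blank [0.425 0.059 0.05 ]
hare [ 0.429 -0.064  0.04 ]
sage [ 0.424 -0.181  0.059]
rough [0.42  0.186 0.063]
tin [ 0.514 -0.157  0.025]
tray [ 0.482 -0.387  0.006]
ct1 [0.67 0.04 0.01]
ct2 [ 0.673 -0.058  0.01 ]
bin [0.468 0.369 0.003]
mat [0.267 0.24  0.007]
mat [ 0.785 -0.187  0.006]
tin [ 0.517 -0.154  0.023]
blank [0.428 0.061 0.056]
```

View pics/cropA.png

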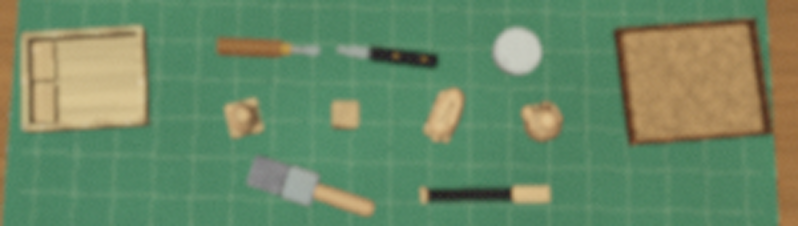

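View pics/cropB.png

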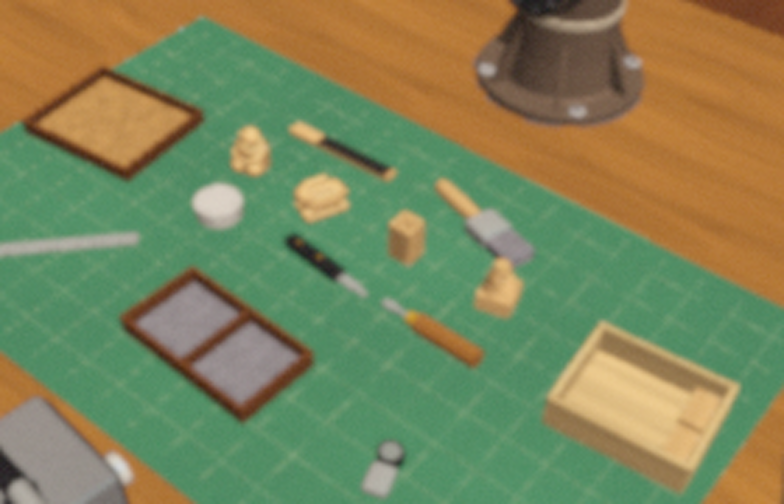

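```bash
cat > meas.py <<'E'
from h import *
import sys
def obs(c,name):
    P=cloud(c);hsv=cv2.cvtColor(c["frame"],cv2.COLOR_RGB2HSV)
    green=(hsv[...,0]>60)&(hsv[...,0]<95)&(hsv[...,1]>90)
    m=(~green)&(P[...,0]>.3)&(P[...,0]<.76)&(abs(P[...,1])<.47)&(P[...,2]<.12)
    n,l,st,ce=cv2.connectedComponentsWithStats(m.astype(np.uint8),connectivity=4)
    for i in range(1,n):
        if st[i,4]<25: continue
        q=P[l==i];z=np.percentile(q[:,2],[5,50,95])
        cnt=cv2.findContours((l==i).astype(np.uint8),0,2)[0][0]
        r=cv2.minAreaRect(q[:,:2].astype(np.float32)*1000)
        print(name,i,"px",(ce[i]*1.5625).round().astype(int),"n",st[i,4],"med",np.median(q,0).round(4),"z",z.round(3),"rect",np.round(r[0],1),np.round(r[1],1),round(r[2],1))
if __name__=="__main__":
    for n in("top","scene"): obs(load(n+"0.npz"),n)
E
python3 meas.py
python3 - <<'E'
from h import *
for n in("top","scene"):
    c=load(n+"0.npz");P=cloud(c);hsv=cv2.cvtColor(c["frame"],cv2.COLOR_RGB2HSV)
    g=(hsv[...,0]>60)&(hsv[...,0]<95)&(hsv[...,1]>90)&(P[...,2]<.015)
    q=P[g];A=np.c_[q[:,:2],np.ones(len(q))];w=np.linalg.lstsq(A,q[:,2],rcond=None)[0];print(n,w,(A@w-q[:,2]).std())
E
```

```text
top 13 px [578 253] n 400 med [ 0.6693 -0.2559  0.0039] z [-0.001  0.004  0.008] rect [ 673.6 -251. ] [ 49.6 190.2] 45.1
top 21 px [468 248] n 1867 med [ 0.6726 -0.0051  0.0092] z [0.002 0.009 0.028] rect [676.9  -2.2] [223.4 126.7] 88.0
top 26 px [360 240] n 182 med [0.6851 0.2352 0.0135] z [-0.     0.014  0.02 ] rect [689.  238.8] [82.8 40.7] 17.5
top 238 px [638 335] n 2565 med [ 0.4872 -0.3804  0.0086] z [0.003 0.009 0.023] rect [ 491.2 -375.6] [183.2 190.9] 1.3
top 267 px [285 335] n 1977 med [0.4648 0.3908 0.0097] z [0.002 0.01  0.046] rect [469.3 383.6] [145.  185.4] 5.5
top 271 px [538 318] n 342 med [ 0.516  -0.158   0.0215] z [0.    0.022 0.027] rect [ 518.  -162.5] [67.8 71.2] 44.1
top 276 px [389 316] n 340 med [0.5112 0.1672 0.0167] z [-0.     0.017  0.026] rect [512.7 156.5] [148.1  35.4] 87.4
top 279 px [459 320] n 240 med [0.5077 0.0109 0.0136] z [0.    0.014 0.021] rect [511.5  11. ] [ 36.7 128. ] 1.2
top 298 px [579 341] n 26 med [ 0.4686 -0.2508  0.002 ] z [-0.002  0.002  0.007] rect [ 469.1 -255. ] [54.5 17.8] 8.7
top 304 px [496 354] n 344 med [ 0.4326 -0.0662  0
[... 1937 characters left out ...]
1] 2.2
scene 161 px [544 343] n 2808 med [0.457  0.3878 0.0137] z [0.003 0.014 0.046] rect [438.7 379.2] [181.8 191.5] 89.8
scene 196 px [449 344] n 25 med [0.562  0.2496 0.0038] z [0.001 0.004 0.005] rect [559.  248.3] [32.7  9.2] 6.8
scene 200 px [374 347] n 27 med [0.6559 0.1491 0.0031] z [0.001 0.003 0.007] rect [653.8 148.2] [38.6 10. ] 1.6
scene 218 px [401 379] n 262 med [0.6817 0.235  0.0156] z [0.003 0.016 0.019] rect [674.3 233.9] [73.2 42.5] 15.2
scene 226 px [349 374] n 41 med [0.7229 0.1501 0.0035] z [0.002 0.004 0.006] rect [727.4 151.1] [22.2 35.8] 52.6
top [ 0.00027434 -0.00024761  0.00264029] 0.002580666422330283
scene [0.00028542 0.00015467 0.00344544] 0.0016060529823503297
```

```bash
cat > ref.py <<'E'
from h import *
def pts(n):
    c=load(n);P=cloud(c);hsv=cv2.cvtColor(c["frame"],cv2.COLOR_RGB2HSV)
    g=(hsv[...,0]>60)&(hsv[...,0]<95)&(hsv[...,1]>90)
    return P,~g,hsv
def sel(n,cx,cy,r,z0,z1):
    P,m,h=pts(n);k=m&(abs(P[...,0]-cx)<r)&(abs(P[...,1]-cy)<r)&(P[...,2]>z0)&(P[...,2]<z1)
    return P[k],h[k]
def desc(q):
    r=cv2.minAreaRect(q[:,:2].astype(np.float32)*1000)
    c=q[:,:2].mean(0);w,v=np.linalg.eigh(np.cov(q[:,:2].T));a=np.degrees(np.arctan2(v[1,1],v[0,1]))%180
    e=(q[:,:2]-c)@v
    return f"n{len(q)} mean {(q.mean(0)*1000).round(1)} pca {a:.1f} ext {np.ptp(e[:,1])*1000:.0f}x{np.ptp(e[:,0])*1000:.0f} rect {np.round(r[0],1)} {np.round(r[1],1)} {r[2]:.1f}"
if __name__=="__main__":
    for n in("top0.npz","scene0.npz"):
        print(n)
        print("blank",desc(sel(n,.428,.06,.035,.046,.07)[0]))
        q,h=sel(n,.51,.011,.085,.0,.04)
        q,h=sel(n,.51,-.02,.06,.011,.04); k=(h[:,2]<80); print("knife h",desc(q[k]))
        q,h=sel(n,.51,.14,.09,.012,.05);k=(h[:,0]<20)&(h[:,1]>140); print("chisel h",desc(q[k]))
        q,h=sel(n,.51,.14,.09,.006,.05); print("chisel all",desc(q))
        for z0,z1 in((.005,.02),(.02,.035),(.035,.05),(.05,.07)): print("sage",z0,desc(sel(n,.43,-.186,.045,z0,z1)[0]))
        for z0,z1 in((.005,.015),(.015,.03),(.03,.05)): print("hare",z0,desc(sel(n,.433,-.065,.055,z0,z1)[0]))
        print("rough",desc(sel(n,.42,.186,.04,.006,.1)[0]))
        print("tin",desc(sel(n,.515,-.157,.04,.018,.04)[0]))
        print("ttray",desc(sel(n,.487,-.38,.13,.017,.05)[0]))
        print("ctray",desc(sel(n,.672,-.003,.13,.021,.05)[0]))
        print("bin",desc(sel(n,.465,.388,.13,.038,.07)[0]))
        print("offc",desc(sel(n,.465,.388,.065,.020,.034)[0]))
E
python3 ref.py
```

```text
top0.npz
blank n97 mean [425.6  60.9  52.5] pca 55.0 ext 41x39 rect [426.1  60.6] [29.9 29.9] 1.7
knife h n104 mean [503.7 -12.4  17.5] pca 84.6 ext 81x18 rect [504.2 -12.9] [80.9 17.3] 86.4
chisel h n85 mean [510.  182.   24.1] pca 88.5 ext 75x14 rect [511.3 180.9] [14.3 75.2] 0.2
chisel all n312 mean [493.9 160.7  21.1] pca 95.7 ext 174x163 rect [495.8 137.8] [151.9 174. ] 1.1
sage 0.005 n34 mean [ 432.1 -182.1   11.4] pca 132.4 ext 85x77 rect [ 435.3 -190.9] [68.4 71.7] 1.6
sage 0.02 n53 mean [ 423.  -183.4   30.2] pca 4.1 ext 44x40 rect [ 425.2 -187.7] [44.2 40.3] 3.1
sage 0.035 n49 mean [ 423.5 -184.7   39.3] pca 74.0 ext 39x38 rect [ 424.8 -188.3] [36.4 37.5] 38.5
sage 0.05 n49 mean [ 423.  -187.    56.2] pca 21.7 ext 24x24 rect [ 423.  -187.8] [22.9 21.9] 52.1
hare 0.005 n49 mean [432.5 -64.9   8. ] pca 0.0 ext 97x88 rect [430.1 -59.3] [99.6 85.6] 3.1
hare 0.015 n24 mean [419.6 -58.1  25.4] pca 176.0 ext 62x36 rect [428.  -66.1] [33.1 62.2] 66.9
hare 0.03 n150 mean [430.7 -65.9  40.6] pca 157.6 ext 60x31 rect [432.2 -67.5] [31.2 59.4] 69.4
rough n163 mean [418.2 186.3  36.3] p
[... 1474 characters left out ...]
31 rect [433.3 -61.6] [28.1 63.9] 60.1
hare 0.03 n127 mean [439.4 -66.1  40.8] pca 155.2 ext 59x26 rect [435.7 -65.9] [25.3 59.1] 69.7
rough n228 mean [429.2 190.4  33.3] pca 126.3 ext 56x73 rect [420.6 181.1] [71.9 52.1] 78.5
tin n174 mean [ 517.9 -157.6   23.5] pca 44.1 ext 57x54 rect [ 516.3 -159.5] [57.5 53.6] 44.6
ttray n341 mean [ 486.3 -381.2   21.9] pca 93.3 ext 188x159 rect [ 484.7 -384.5] [154.4 187.6] 6.0
ctray n523 mean [671.8  -4.4  26.1] pca 87.1 ext 194x107 rect [670.   -8.7] [193.8 106.7] 87.8
bin n517 mean [467.4 390.4  44.1] pca 90.6 ext 162x135 rect [463.1 388.1] [126.6 154.1] 5.6
offc n515 mean [460.8 410.6  27.8] pca 170.7 ext 148x143 rect [465.1 388. ] [129.7 129.9] 0.0
```

The objects are identified. I'll make enlarged crops for the sage's knee direction, the hare's head and the bin check, and refine the chisel axis.

```bash
python3 - <<'E'
from h import *
from ref import sel,desc
a=load("top0.npz")["frame"][205:250,290:380,::-1];b=load("scene0.npz")["frame"][112:157,190:280,::-1]
c=load("top0.npz")["frame"][180:250,60:220,::-1]
z=lambda x,k:cv2.resize(x,None,fx=k,fy=k,interpolation=cv2.INTER_CUBIC)
cv2.imwrite("pics/sh.png",np.vstack([z(a,6),z(b,6)]));cv2.imwrite("pics/bin.png",z(c,4.5))
for n in("top0.npz","scene0.npz"):
    q,h=sel(n,.514,.165,.06,.018,.04);k=(abs(q[:,0]-.514)<.025);print("chisel",desc(q[k]))
    q,h=sel(n,.51,.01,.07,.010,.04);k=abs(q[:,0]-.507)<.025;print("knife",desc(q[k]))
    q,h=sel(n,.427,-.187,.045,.012,.028);cc=np.array([.4265,-.187]);d=q[:,:2]-cc;r=np.hypot(*d.T)*1000;a=np.degrees(np.arctan2(d[:,1],d[:,0]))
    o=np.argsort(a);print([(int(a[i]),round(r[i]),round(q[i,2]*1000)) for i in o][::2])
E
```

```text
chisel n152 mean [509.9 180.3  23. ] pca 89.9 ext 109x22 rect [509.9 170.5] [108.5  21.8] 88.8
knife n150 mean [505.1  -1.3  16.5] pca 84.9 ext 123x19 rect [506.6   7.6] [122.6  18.7] 83.5
[(-177, 26, 15), (-28, 25, 17), (-7, 21, 26), (23, 20, 14), (36, 21, 20), (43, 19, 21), (51, 22, 23), (63, 23, 22), (68, 20, 17), (71, 23, 16), (97, 19, 14), (107, 19, 12), (119, 20, 23), (128, 21, 19), (138, 22, 27), (149, 23, 28)]
chisel n174 mean [514.8 179.6  23.1] pca 88.8 ext 107x24 rect [511.8 169.9] [106.6  24.1] 88.4
knife n150 mean [508.7   2.5  16.4] pca 85.6 ext 122x21 rect [508.    8.4] [121.7  20.5] 85.2
[(-45, 28, 16), (-31, 25, 20), (-25, 29, 20), (-21, 22, 19), (-15, 28, 18), (-10, 21, 21), (-4, 22, 18), (0, 20, 13), (3, 20, 23), (7, 18, 13), (24, 19, 20), (28, 25, 16), (34, 16, 23), (34, 20, 17), (37, 27, 18), (45, 21, 18), (47, 17, 24), (54, 22, 19), (60, 15, 21), (60, 16, 27), (68, 18, 18), (85, 17, 24), (86, 16, 14), (97, 18, 17), (115, 16, 26), (129, 18, 19), (136, 19, 26)]
```

View pics/sh.png

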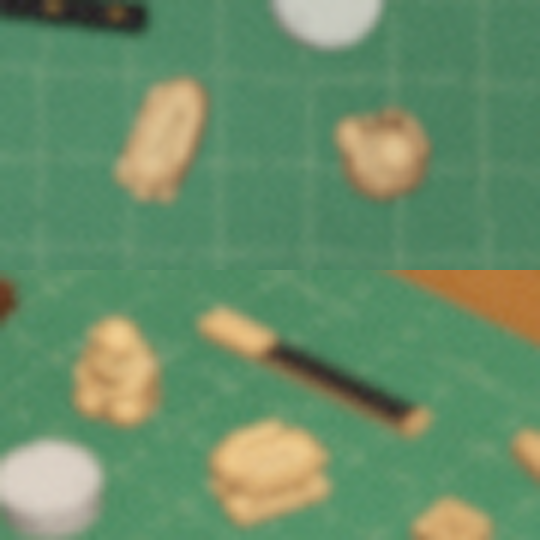

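View pics/bin.png

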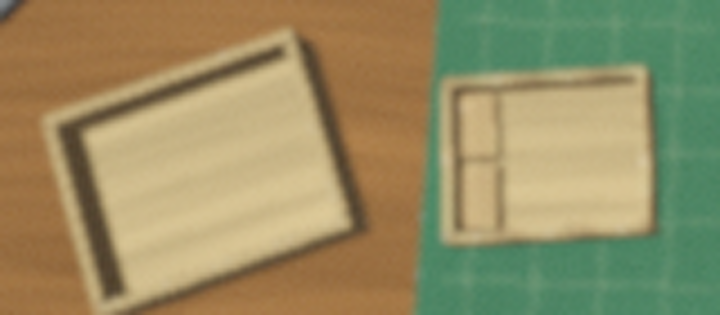

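The bin crop shows two offcuts at the left (+y) inside the smaller box (545,155), and the larger box (200,170) is empty, so the smaller one is confirmed. In the sage crop the knees are at upper left (350,132) and (385,115), so they face roughly +x+y. I'll get that direction from the silhouette.

```bash
python3 - <<'E'
from h import *
for n in("top","scene"):
    c=load(n+"0.npz");h=cv2.cvtColor(c["frame"],cv2.COLOR_RGB2HSV);P=cloud(c)
    k=(h[...,0]<28)&(h[...,2]>110)&(abs(P[...,0]-.43)<.045)&(abs(P[...,1]+.187)<.045)
    v,u=np.nonzero(k);q=plane(c,np.c_[u,v],.016)[:,:2]*1000
    for cc in([426.5,-187],):
        d=q-cc;r=np.hypot(*d.T);a=np.degrees(np.arctan2(d[:,1],d[:,0]))
        print(n,len(q),[(b,round(r[(abs(((a-b)+180)%360-180)<10)].max(initial=0))) for b in range(-180,180,15)])
E
```

```text
top 166 [(-180, 22), (-165, 23), (-150, 24), (-135, 26), (-120, 26), (-105, 26), (-90, 25), (-75, 26), (-60, 27), (-45, 26), (-30, 27), (-15, 26), (0, 21), (15, 19), (30, 21), (45, 26), (60, 26), (75, 23), (90, 19), (105, 20), (120, 20), (135, 20), (150, 21), (165, 23)]
scene 179 [(-180, 31), (-165, 34), (-150, 55), (-135, 67), (-120, 63), (-105, 48), (-90, 37), (-75, 29), (-60, 27), (-45, 24), (-30, 27), (-15, 29), (0, 27), (15, 27), (30, 29), (45, 30), (60, 31), (75, 24), (90, 23), (105, 20), (120, 18), (135, 18), (150, 20), (165, 22)]
```

```bash
cat > go.py <<'E'
import sys,math
from plant import state
s=state();p=s["ee_pos"];y=s["orientation"][2]
a=[float(v) for v in sys.argv[1:]]
print("t",round(s["time_s"],2),"pos",p.round(4),"ori",s["orientation"].round(2),"open",round(s["opening"],3),"F",s["wrist_force"].round(1))
if a:
    X,Y,Z,W=a
    dy=(W-y+180)%360-180
    dyf=(dy); n=math.ceil(abs(dyf)/7.5) 
    print("turn tool z total",round(-math.radians(dyf),3),"rows",n,"each",round(-math.radians(dyf)/max(n,1),3))
    w=math.radians(W);dx,dY=X-p[0],Y-p[1]
    tx=(dx*math.cos(w)+dY*math.sin(w))*100;ty=(dx*math.sin(w)-dY*math.cos(w))*100
    print("after turn shift cm x %.2f y %.2f z %.2f"%(tx,ty,-(Z-p[2])*100), "r %.3f"%math.hypot(X,Y))
E
python3 go.py 0.427 0.060 0.12 -89
```

```text
t 0.1 pos [0.2489 0.627  0.2525] ori [-1.7999e+02 -8.0000e-02 -1.1165e+02] open 1.0 F [-0.5 -0.3 -0.6]
turn tool z total -0.395 rows 4 each -0.099
after turn shift cm x 57.00 y -16.82 z 13.25 r 0.431
```

drive_tool --targets '[0, 0, 0, 0, 0, -0.1, 1, 0, 0, 0, 0, 0, -0.1, 1, 0, 0, 0, 0, 0, -0.1, 1, 0, 0, 0, 0, 0, -0.095, 1, 2, -0.6, 0, 0, 0, 0, 1, 4, -1.2, 0.8, 0, 0, 0, 1, 4, -1.2, 0.8, 0, 0, 0, 1, 4, -1.2, 0.8, 0, 0, 0, 1, 4, -1.2, 0.8, 0, 0, 0, 1, 4, -1.2, 0.8, 0, 0, 0, 1, 4, -1.2, 0.8, 0, 0, 0, 1, 4, -1.2, 0.8, 0, 0, 0, 1, 4, -1.2, 0.8, 0, 0, 0, 1, 4, -1.2, 0.8, 0, 0, 0, 1, 4, -1.2, 0.8, 0, 0, 0, 1, 4, -1.2, 0.8, 0, 0, 0, 1, 4, -1.2, 0.8, 0, 0, 0, 1, 4, -1.2, 0.8, 0, 0, 0, 1, 3, -0.8, 1, 0, 0, 0, 1, 0, 0, 0, 0, 0, 0, 1]'

```text
time_s: 2.1
ee_pos: [0.428, 0.0571, 0.1378]
orientation: [179.8, -0.1, -89.2]
wrist_force: [0.1, 0.4, 0.0]
opening: 1.0
```

```bash
python3 go.py 0.427 0.060 0.035 -89
```

```text
t 2.1 pos [0.428  0.0571 0.1378] ori [ 1.7983e+02 -8.0000e-02 -8.9250e+01] open 1.0 F [0.1 0.4 0. ]
turn tool z total -0.004 rows 1 each -0.004
after turn shift cm x -0.29 y 0.09 z 10.28 r 0.431
```

drive_tool --targets '[-0.3, 0.1, 2, 0, 0, 0, 1, 0, 0, 3, 0, 0, 0, 1, 0, 0, 3, 0, 0, 0, 1, 0, 0, 1.6, 0, 0, 0, 1, 0, 0, 0.7, 0, 0, 0, 1, 0, 0, 0, 0, 0, 0, 1, 0, 0, 0, 0, 0, 0, 0, 0, 0, 0, 0, 0, 0, 0, 0, 0, 0, 0, 0, 0, 0, 0, 0, 0, 0, 0, 0, 0, 0, 0, 0, 0, 0, 0, 0, 0, 0, 0, 0, 0, 0, 0]'

```text
time_s: 3.3
ee_pos: [0.4282, 0.0636, 0.0371]
orientation: [-179.9, 0.0, -89.0]
wrist_force: [-1.7, -0.0, 6.5]
opening: 0.344
```

```bash
python3 go.py 0.465 0.365 0.15 -84.7
```

```text
t 3.3 pos [0.4282 0.0636 0.0371] ori [-1.7993e+02  3.0000e-02 -8.9000e+01] open 0.344 F [-1.7 -0.   6.5]
turn tool z total -0.075 rows 1 each -0.075
after turn shift cm x -29.67 y -6.45 z -11.29 r 0.591
```

drive_tool --targets '[0, 0, -1, 0, 0, 0, 0, 0, 0, -2.5, 0, 0, 0, 0, 0, 0, -3, 0, 0, -0.025, 0, 0, 0, -3, 0, 0, -0.05, 0, -1.5, -0.3, -1.8, 0, 0, 0, 0, -3, -0.7, 0, 0, 0, 0, 0, -3, -0.7, 0, 0, 0, 0, 0, -3, -0.7, 0, 0, 0, 0, 0, -3, -0.7, 0, 0, 0, 0, 0, -3, -0.7, 0, 0, 0, 0, 0, -3, -0.7, 0, 0, 0, 0, 0, -3, -0.7, 0, 0, 0, 0, 0, -3, -0.7, 0, 0, 0, 0, 0, -3, -0.7, 0, 0, 0, 0, 0, -1.2, -0.2, 0, 0, 0, 0, 0, 0, 0, 0, 0, 0, 0, 0, 0, 0, 0, 0, 0, 0, 0]'

```text
time_s: 5.0
ee_pos: [0.4677, 0.3647, 0.1494]
orientation: [180.0, -0.0, -84.7]
wrist_force: [-0.4, -0.6, -0.7]
opening: 0.339
```

```bash
python3 go.py 0.465 0.365 0.044 -84.7;  python3 - <<'E'
from plant import read_camera
import cv2
a=read_camera("scene")["frame"][75:260,250:420,::-1]
cv2.imwrite("pics/b1.png",cv2.resize(a,None,fx=3,fy=3,interpolation=cv2.INTER_CUBIC))
E
```

```text
t 5.0 pos [0.4677 0.3647 0.1494] ori [ 1.7997e+02 -2.0000e-02 -8.4710e+01] open 0.339 F [-0.4 -0.6 -0.7]
turn tool z total -0.0 rows 1 each -0.0
after turn shift cm x -0.05 y 0.26 z 10.54 r 0.591
```

View pics/b1.png

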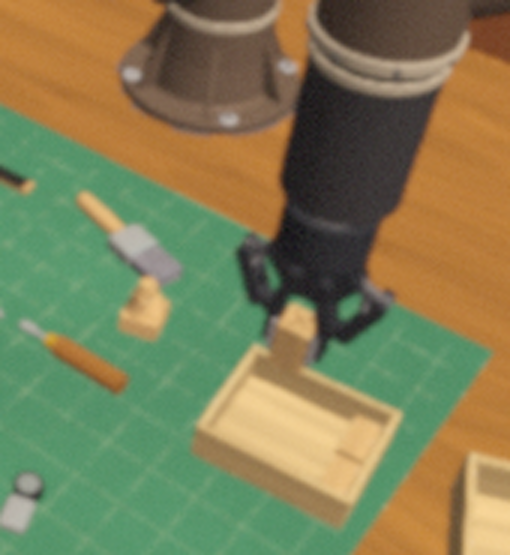

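The picture shows the blank held upright between the fingers at (295,345), above the bin. Lowering it in.

drive_tool --targets '[0, 0.3, 2, 0, 0, 0, 0, 0, 0, 3, 0, 0, 0, 0, 0, 0, 3, 0, 0, 0, 0, 0, 0, 1.7, 0, 0, 0, 0, 0, 0, 0.5, 0, 0, 0, 0, 0, 0, 0.4, 0, 0, 0, 0, 0, 0, 0, 0, 0, 0, 0, 0, 0, 0, 0, 0, 0, 0]'

```text
time_s: 5.85
ee_pos: [0.4656, 0.3655, 0.0444]
orientation: [-179.9, 0.1, -84.7]
wrist_force: [0.4, 0.1, -0.8]
opening: 0.342
```

```bash
python3 go.py
```

```text
t 5.85 pos [0.4656 0.3655 0.0444] ori [-1.7993e+02  7.0000e-02 -8.4720e+01] open 0.342 F [ 0.4  0.1 -0.8]
```

drive_tool --targets '[0, 0, 0.2, 0, 0, 0, 0, 0, 0, 0.1, 0, 0, 0, 0, 0, 0, 0, 0, 0, 0, 0, 0, 0, 0, 0, 0, 0, 0]'

```text
time_s: 6.25
ee_pos: [0.4656, 0.3657, 0.0421]
orientation: [-179.9, 0.1, -84.7]
wrist_force: [-3.2, -1.6, 9.9]
opening: 0.349
```

Contact at 0.042, as predicted. Releasing and rising.

drive_tool --targets '[0, 0, 0, 0, 0, 0, 0.45, 0, 0, 0, 0, 0, 0, 0.55, 0, 0, 0, 0, 0, 0, 0.55, 0, 0, -1, 0, 0, 0, 0.55, 0, 0, -3, 0, 0, 0, 0.55, 0, 0, -3, 0, 0, 0, 0.55, 0, 0, -3, 0, 0, 0, 0.8, 0, 0, -1, 0, 0, 0, 1, 0, 0, 0, 0, 0, 0, 1]'

```text
time_s: 7.15
ee_pos: [0.4657, 0.3659, 0.1526]
orientation: [-179.8, 0.2, -84.7]
wrist_force: [-0.1, -0.6, 0.6]
opening: 0.995
```

```bash
python3 go.py 0.512 0.157 0.13 -181.0;  python3 - <<'E'
from plant import read_camera
import cv2
a=read_camera("scene")["frame"][75:260,250:420,::-1]
cv2.imwrite("pics/b2.png",cv2.resize(a,None,fx=3,fy=3,interpolation=cv2.INTER_CUBIC))
E
```

```text
t 7.15 pos [0.4657 0.3659 0.1526] ori [-1.7985e+02  1.7000e-01 -8.4710e+01] open 0.995 F [-0.1 -0.6  0.6]
turn tool z total 1.681 rows 13 each 0.129
after turn shift cm x -4.99 y -20.81 z 2.26 r 0.536
```

View pics/b2.png

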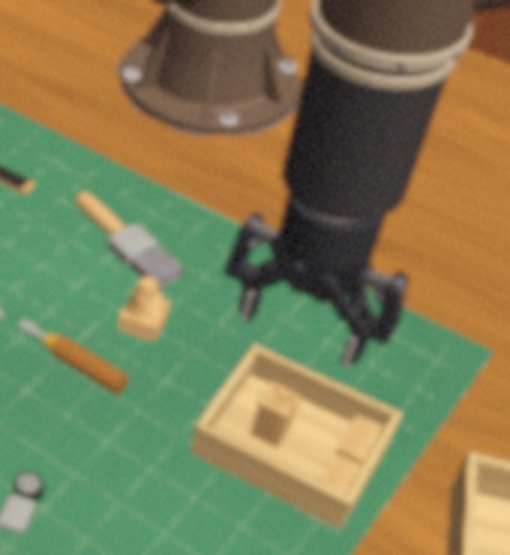

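The blank stands in the bin at (275,410) of the crop, clear of the offcuts. Chisel next.

drive_tool --targets '[0, 0, 0, 0, 0, 0.13, 1, 0, 0, 0, 0, 0, 0.13, 1, 0, 0, 0, 0, 0, 0.13, 1, 0, 0, 0, 0, 0, 0.13, 1, 0, 0, 0, 0, 0, 0.13, 1, 0, 0, 0, 0, 0, 0.13, 1, 0, 0, 0, 0, 0, 0.13, 1, 0, 0, 0, 0, 0, 0.13, 1, 0, 0, 0, 0, 0, 0.13, 1, 0, 0, 0, 0, 0, 0.13, 1, 0, 0, 0, 0, 0, 0.13, 1, 0, 0, 0, 0, 0, 0.13, 1, 0, 0, 0, 0, 0, 0.12, 1, -1, -4, 0.5, 0, 0, 0, 1, -1, -4, 0.5, 0, 0, 0, 1, -1, -4, 0.5, 0, 0, 0, 1, -1, -4, 0.5, 0, 0, 0, 1, -1, -4, 0.3, 0, 0, 0, 1, 0, -0.8, 0, 0, 0, 0, 1, 0, 0, 0, 0, 0, 0, 1]'

```text
time_s: 9.2
ee_pos: [0.5109, 0.1544, 0.126]
orientation: [-179.9, -0.1, 178.9]
wrist_force: [-0.4, -0.4, 0.2]
opening: 1.004
```

drive_tool --targets '[0, 0, 0, 0, 0, 0, 1, 0, 0, 0, 0, 0, 0, 1]'

```text
time_s: 9.4
ee_pos: [0.5115, 0.1573, 0.127]
orientation: [-180.0, -0.0, 179.1]
wrist_force: [-0.4, 0.1, -0.5]
opening: 0.999
```

```bash
python3 go.py 0.512 0.157 0.027 -181.0
```

```text
t 9.4 pos [0.5115 0.1573 0.127 ] ori [-1.7999e+02 -1.0000e-02  1.7909e+02] open 0.999 F [-0.4  0.1 -0.5]
turn tool z total 0.002 rows 1 each 0.002
after turn shift cm x -0.05 y -0.03 z 10.00 r 0.536
```

drive_tool --targets '[0, 0, 2, 0, 0, 0, 1, 0, 0, 3, 0, 0, 0, 1, 0, 0, 3, 0, 0, 0, 1, 0, 0, 1.5, 0, 0, 0, 1, 0, 0, 0.5, 0, 0, 0, 1, 0, 0, 0, 0, 0, 0, 1, 0, 0, 0, 0, 0, 0, 0, 0, 0, 0, 0, 0, 0, 0, 0, 0, 0, 0, 0, 0, 0, 0, 0, 0, 0, 0, 0, 0, 0, 0, 0, 0, 0, 0, 0, 0, 0, 0, 0, 0, 0, 0]'

```text
time_s: 10.6
ee_pos: [0.5118, 0.1564, 0.0281]
orientation: [180.0, 0.0, 179.0]
wrist_force: [-1.6, 1.0, 6.0]
opening: 0.241
```

```bash
python3 go.py 0.512 0.157 0.15 -181.0;python3 - <<'E'
import numpy as np
a=np.radians(6);R=np.array([[np.cos(a),-np.sin(a)],[np.sin(a),np.cos(a)]])
for p in([.03,0],[-.03,0]): print(p,np.array([.484,-.3835])+R@p)
E
```

```text
t 10.6 pos [0.5118 0.1564 0.0281] ori [1.7997e+02 4.0000e-02 1.7903e+02] open 0.241 F [-1.6  1.   6. ]
turn tool z total 0.001 rows 1 each 0.001
after turn shift cm x -0.02 y 0.06 z -12.19 r 0.536
[0.03, 0] [ 0.51383566 -0.38036415]
[-0.03, 0] [ 0.45416434 -0.38663585]
```

drive_tool --targets '[0, 0, -1, 0, 0, 0, 0, 0, 0, -2, 0, 0, 0, 0, 0, 0, -3, 0, 0, 0, 0, 0, 0, -3, 0, 0, 0, 0, 0, 0, -3, 0, 0, -0.06, 0, 0, 0, 0, 0, 0, -0.06, 0, 0, 0, 0, 0, 0, 0, 0, 0, 0, 0, 0, 0, 0, 0]'

```text
time_s: 11.4
ee_pos: [0.5111, 0.156, 0.1473]
orientation: [180.0, -0.0, -174.2]
wrist_force: [-0.2, -0.8, -0.5]
opening: 0.237
```

```bash
python3 go.py 0.514 -0.380 0.15 -174;  python3 - <<'E'
from plant import read_camera
import cv2
a=read_camera("scene")["frame"][75:260,200:420,::-1]
cv2.imwrite("pics/c1.png",cv2.resize(a,None,fx=3,fy=3,interpolation=cv2.INTER_CUBIC))
E
```

```text
t 11.4 pos [0.5111 0.156  0.1473] ori [ 1.8000e+02 -3.0000e-02 -1.7422e+02] open 0.237 F [-0.2 -0.8 -0.5]
turn tool z total -0.004 rows 1 each -0.004
after turn shift cm x 5.32 y -53.33 z -0.27 r 0.639
```

View pics/c1.png

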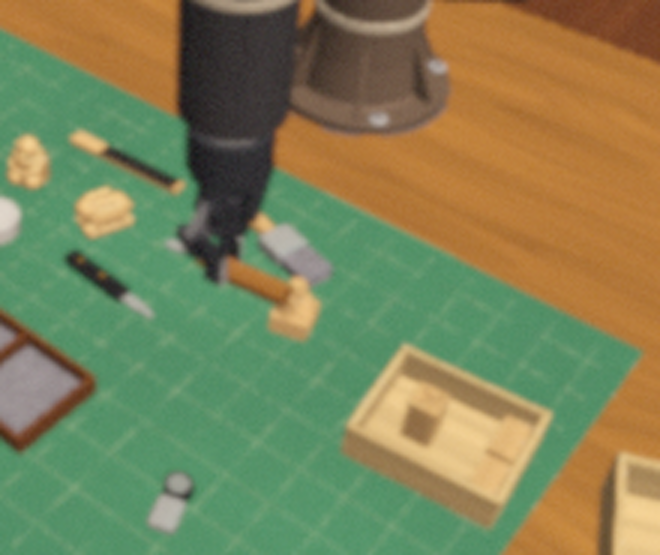

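The picture shows the chisel held level in the jaws at (215,250), clear of the rough_out. Carrying it to the tray.

drive_tool --targets '[0.1, -2, 0, 0, 0, 0, 0, 0.4, -4, 0, 0, 0, 0, 0, 0.4, -4, 0, 0, 0, 0, 0, 0.4, -4, 0, 0, 0, 0, 0, 0.4, -4, 0, 0, 0, 0, 0, 0.4, -4, 0, 0, 0, 0, 0, 0.4, -4, 0, 0, 0, 0, 0, 0.4, -4, 0, 0, 0, 0, 0, 0.4, -4, 0, 0, 0, 0, 0, 0.4, -4, 0, 0, 0, 0, 0, 0.4, -4, 0, 0, 0, 0, 0, 0.4, -4, 0, 0, 0, 0, 0, 0.4, -4, 0, 0, 0, 0, 0, 0.3, -2, 0, 0, 0, 0, 0, 0.1, -1.3, 0, 0, 0, 0, 0, 0, 0, 0, 0, 0, 0, 0, 0, 0, 0, 0, 0, 0, 0, 0, 0, 0, 0, 0, 0, 0]'

```text
time_s: 13.25
ee_pos: [0.5137, -0.3783, 0.1472]
orientation: [180.0, -0.0, -174.1]
wrist_force: [0.6, -0.1, -1.4]
opening: 0.239
```

```bash
python3 go.py 0.514 -0.380 0.035 -174;  python3 - <<'E'
from plant import read_camera
import cv2
a=read_camera("top")["frame"][140:280,300:460,::-1]
cv2.imwrite("pics/c2.png",cv2.resize(a,None,fx=4,fy=4,interpolation=cv2.INTER_CUBIC))
E
```

```text
t 13.25 pos [ 0.5137 -0.3783  0.1472] ori [ 1.7998e+02 -2.0000e-02 -1.7406e+02] open 0.239 F [ 0.6 -0.1 -1.4]
turn tool z total -0.001 rows 1 each -0.001
after turn shift cm x -0.01 y -0.17 z 11.22 r 0.639
```

View pics/c2.png

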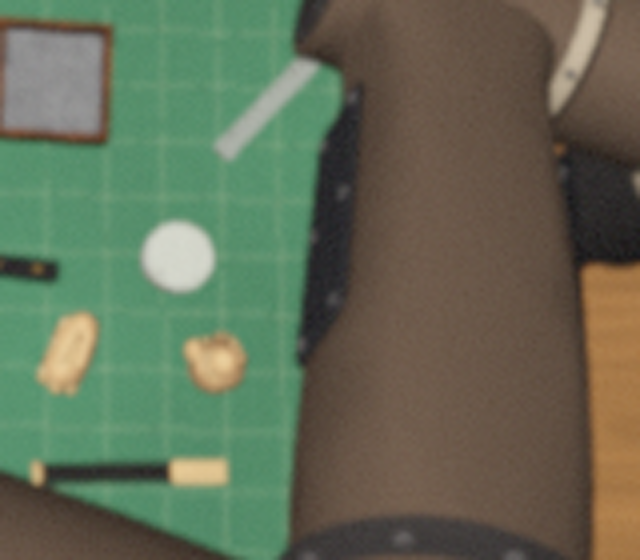

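The arm hides the tray in this view, but the tin and carvings are untouched. Lowering: contact is expected at TCP z 0.033.

drive_tool --targets '[0, -0.2, 2, 0, 0, 0, 0, 0, 0, 3, 0, 0, 0, 0, 0, 0, 3, 0, 0, 0, 0, 0, 0, 2, 0, 0, 0, 0, 0, 0, 0.8, 0, 0, 0, 0, 0, 0, 0.3, 0, 0, 0, 0, 0, 0, 0, 0, 0, 0, 0, 0, 0, 0, 0, 0, 0, 0]'

```text
time_s: 14.1
ee_pos: [0.5147, -0.3815, 0.0376]
orientation: [-179.9, 0.1, -174.1]
wrist_force: [-0.7, -0.0, -1.0]
opening: 0.237
```

drive_tool --targets '[0, 0, 0.2, 0, 0, 0, 0, 0, 0, 0.1, 0, 0, 0, 0, 0, 0, 0, 0, 0, 0, 0, 0, 0, 0, 0, 0, 0, 0]'

```text
time_s: 14.5
ee_pos: [0.5139, -0.3814, 0.0335]
orientation: [-180.0, 0.0, -174.1]
wrist_force: [0.4, 0.1, -1.5]
opening: 0.235
```

drive_tool --targets '[0, 0, 0.1, 0, 0, 0, 0, 0, 0, 0, 0, 0, 0, 0, 0, 0, 0, 0, 0, 0, 0.3, 0, 0, 0, 0, 0, 0, 0.42, 0, 0, 0, 0, 0, 0, 0.42, 0, 0, -1, 0, 0, 0, 0.42, 0, 0, -3, 0, 0, 0, 0.42, 0, 0, -3, 0, 0, 0, 0.42, 0, 0, -3, 0, 0, 0, 0.7, 0, 0, -1, 0, 0, 0, 1, 0, 0, 0, 0, 0, 0, 1]'

```text
time_s: 15.6
ee_pos: [0.5149, -0.3818, 0.1449]
orientation: [-179.9, 0.2, -174.1]
wrist_force: [0.4, -0.9, 0.1]
opening: 0.906
```

```bash
python3 go.py 0.5075 0.008 0.14 -184.7;  python3 - <<'E'
from plant import read_camera
import cv2
a=read_camera("scene")["frame"][75:200,100:280,::-1]
cv2.imwrite("pics/c3.png",cv2.resize(a,None,fx=4,fy=4,interpolation=cv2.INTER_CUBIC))
E
```

```text
t 15.6 pos [ 0.5149 -0.3818  0.1449] ori [-179.89    0.21 -174.09] open 0.906 F [ 0.4 -0.9  0.1]
turn tool z total 0.185 rows 2 each 0.093
after turn shift cm x 3.93 y 38.79 z 0.49 r 0.508
```

View pics/c3.png

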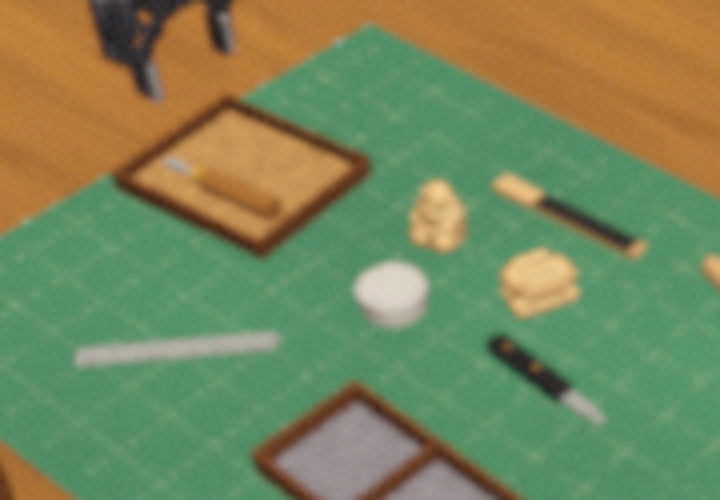

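The chisel lies flat and lengthwise in the +x half of the tray at (220,185). Knife next.

drive_tool --targets '[0, 0, 0, 0, 0, 0.1, 1, 0, 0, 0, 0, 0, 0.085, 1, 0.3, 3, 0, 0, 0, 0, 1, 0.4, 4, 0, 0, 0, 0, 1, 0.4, 4, 0, 0, 0, 0, 1, 0.4, 4, 0, 0, 0, 0, 1, 0.4, 4, 0, 0, 0, 0, 1, 0.4, 4, 0, 0, 0, 0, 1, 0.4, 4, 0, 0, 0, 0, 1, 0.4, 4, 0, 0, 0, 0, 1, 0.4, 4, 0, 0, 0, 0, 1, 0.4, 3, 0, 0, 0, 0, 1, 0, 0.8, 0, 0, 0, 0, 1, 0, 0, 0, 0, 0, 0, 1, 0, 0, 0, 0, 0, 0, 1, 0, 0, 0, 0, 0, 0, 1]'

```text
time_s: 17.25
ee_pos: [0.5064, 0.0075, 0.1418]
orientation: [-180.0, -0.1, 175.2]
wrist_force: [0.3, -0.2, 0.9]
opening: 1.0
```

```bash
python3 go.py 0.5075 0.008 0.0265 -184.7
```

```text
t 17.25 pos [0.5064 0.0075 0.1418] ori [-1.7997e+02 -6.0000e-02  1.7523e+02] open 1.0 F [ 0.3 -0.2  0.9]
turn tool z total -0.001 rows 1 each -0.001
after turn shift cm x -0.10 y 0.06 z 11.53 r 0.508
```

drive_tool --targets '[-0.1, 0, 2, 0, 0, 0, 1, 0, 0, 3, 0, 0, 0, 1, 0, 0, 3, 0, 0, 0, 1, 0, 0, 2.5, 0, 0, 0, 1, 0, 0, 0.8, 0, 0, 0, 1, 0, 0, 0.2, 0, 0, 0, 1, 0, 0, 0, 0, 0, 0, 0.6, 0, 0, 0, 0, 0, 0, 0.4, 0, 0, 0, 0, 0, 0, 0.4, 0, 0, 0, 0, 0, 0, 0.4]'

```text
time_s: 18.25
ee_pos: [0.5082, 0.0087, 0.0281]
orientation: [180.0, 0.1, 175.3]
wrist_force: [-0.9, 0.1, -0.6]
opening: 0.398
```

drive_tool --targets '[0, 0, 0.1, 0, 0, 0, 0.4, 0, 0, 0, 0, 0, 0, 0.2, 0, 0, 0, 0, 0, 0, 0, 0, 0, 0, 0, 0, 0, 0, 0, 0, 0, 0, 0, 0, 0, 0, 0, 0, 0, 0, 0, 0]'

```text
time_s: 18.85
ee_pos: [0.5079, 0.0086, 0.0267]
orientation: [180.0, 0.0, 175.3]
wrist_force: [-1.4, -0.0, 6.1]
opening: 0.213
```

drive_tool --targets '[0, 0, -1, 0, 0, 0, 0, 0, 0, -2, 0, 0, 0, 0, 0, 0, -3, 0, 0, 0, 0, 0, 0, -3, 0, 0, 0, 0, 0, 0, -3, 0, 0, -0.1, 0, 0, 0, 0, 0, 0, -0.09, 0, 0, 0, 0, 0, 0, 0, 0, 0, 0, 0, 0, 0, 0, 0]'

```text
time_s: 19.65
ee_pos: [0.5073, 0.0083, 0.1462]
orientation: [180.0, -0.0, -174.0]
wrist_force: [0.3, -0.2, -0.7]
opening: 0.216
```

```bash
python3 go.py 0.454 -0.3865 0.15 -174;  python3 - <<'E'
from plant import read_camera
import cv2
a=read_camera("scene")["frame"][75:220,150:330,::-1]
cv2.imwrite("pics/k1.png",cv2.resize(a,None,fx=4,fy=4,interpolation=cv2.INTER_CUBIC))
E
```

```text
t 19.65 pos [0.5073 0.0083 0.1462] ori [ 1.7999e+02 -3.0000e-02 -1.7397e+02] open 0.216 F [ 0.3 -0.2 -0.7]
turn tool z total 0.0 rows 1 each 0.0
after turn shift cm x 9.43 y -38.71 z -0.38 r 0.596
```

View pics/k1.png

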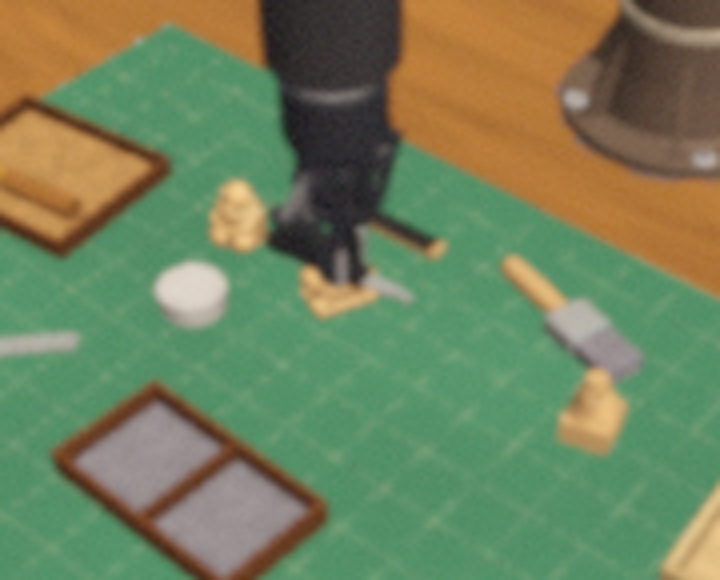

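The picture shows the knife held level, blade at (390,285). Carrying it to the -x half of the tray.

drive_tool --targets '[0.4, -2, 0, 0, 0, 0, 0, 0.9, -3.6, 0, 0, 0, 0, 0, 0.9, -3.6, 0, 0, 0, 0, 0, 0.9, -3.6, 0, 0, 0, 0, 0, 0.9, -3.6, 0, 0, 0, 0, 0, 0.9, -3.6, 0, 0, 0, 0, 0, 0.9, -3.6, 0, 0, 0, 0, 0, 0.9, -3.6, 0, 0, 0, 0, 0, 0.9, -3.6, 0, 0, 0, 0, 0, 0.9, -3.6, 0, 0, 0, 0, 0, 0.6, -3, 0, 0, 0, 0, 0, 0.3, -1.3, 0, 0, 0, 0, 0, 0, 0, 0, 0, 0, 0, 0, 0, 0, 0, 0, 0, 0, 0, 0, 0, 0, 0, 0, 0, 0, 0, 0, 0, 0, 0, 0, 0]'

```text
time_s: 21.3
ee_pos: [0.4563, -0.3855, 0.1464]
orientation: [180.0, -0.0, -173.8]
wrist_force: [-0.3, -0.3, -0.7]
opening: 0.215
```

```bash
python3 go.py 0.454 -0.3865 0.0345 -174
```

```text
t 21.3 pos [ 0.4563 -0.3855  0.1464] ori [ 180.     -0.   -173.75] open 0.215 F [-0.3 -0.3 -0.7]
turn tool z total 0.004 rows 1 each 0.004
after turn shift cm x 0.24 y -0.08 z 11.19 r 0.596
```

drive_tool --targets '[0.2, -0.1, 2, 0, 0, 0, 0, 0, 0, 3, 0, 0, 0, 0, 0, 0, 3, 0, 0, 0, 0, 0, 0, 2.2, 0, 0, 0, 0, 0, 0, 0.9, 0, 0, 0, 0, 0, 0, 0.1, 0, 0, 0, 0, 0, 0, 0, 0, 0, 0, 0, 0, 0, 0, 0, 0, 0, 0, 0, 0, 0, 0, 0, 0, 0]'

```text
time_s: 22.2
ee_pos: [0.4549, -0.3879, 0.0356]
orientation: [-179.9, 0.1, -173.8]
wrist_force: [0.3, -0.2, -0.4]
opening: 0.214
```

drive_tool --targets '[0, 0, 0.2, 0, 0, 0, 0, 0, 0, 0.1, 0, 0, 0, 0, 0, 0, 0, 0, 0, 0, 0, 0, 0, 0, 0, 0, 0, 0]'

```text
time_s: 22.6
ee_pos: [0.4543, -0.3877, 0.0317]
orientation: [-180.0, 0.0, -173.8]
wrist_force: [-1.6, 1.4, 5.8]
opening: 0.212
```

Contact. Releasing and rising.

drive_tool --targets '[0, 0, 0, 0, 0, 0, 0.3, 0, 0, 0, 0, 0, 0, 0.42, 0, 0, 0, 0, 0, 0, 0.42, 0, 0, -1, 0, 0, 0, 0.42, 0, 0, -3, 0, 0, 0, 0.42, 0, 0, -3, 0, 0, 0, 0.42, 0, 0, -3, 0, 0, 0, 0.7, 0, 0, -1, 0, 0, 0, 1, 0, 0, 0, 0, 0, 0, 1]'

```text
time_s: 23.5
ee_pos: [0.4551, -0.3881, 0.1437]
orientation: [-179.9, 0.2, -173.8]
wrist_force: [1.1, 0.1, 0.1]
opening: 0.908
```

```bash
python3 go.py 0.4265 -0.187 0.15 110;  python3 - <<'E'
from plant import read_camera
import cv2
a=read_camera("scene")["frame"][75:200,100:280,::-1]
cv2.imwrite("pics/k3.png",cv2.resize(a,None,fx=4,fy=4,interpolation=cv2.INTER_CUBIC))
E
```

```text
t 23.5 pos [ 0.4551 -0.3881  0.1437] ori [-179.88    0.2  -173.8 ] open 0.908 F [1.1 0.1 0.1]
turn tool z total 1.33 rows 11 each 0.121
after turn shift cm x 19.87 y 4.19 z -0.63 r 0.466
```

View pics/k3.png

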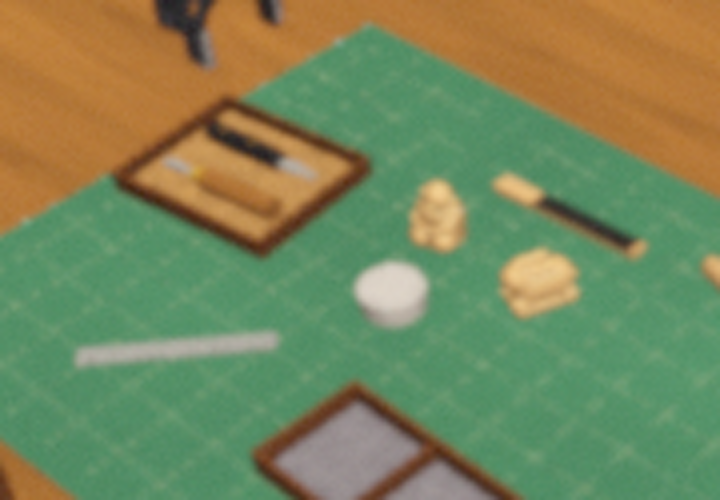

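Knife and chisel lie side by side in the tray at (262,150) and (220,185). The two views give different knee directions for the sage, so I'll take a closer look with a projected reference circle.

```bash
python3 - <<'E'
from plant import read_camera
from h import *
out=[]
for n in("top","scene"):
    c=read_camera(n);np.savez(n+"1.npz",**c)
    def proj(X):
        p=c["R"]@X+c["t"];d=p[:2]/p[2];d=d*(1+float(c["k1"])*(d@d));K=c["intrinsics"];return np.array([K[0,0]*d[0]+K[0,2],K[1,1]*d[1]+K[1,2]])
    ce=proj(np.array([.4265,-.187,.02]));x0,y0=(ce-17).round().astype(int);k=11
    im=cv2.resize(c["frame"][y0:y0+35,x0:x0+35,::-1],None,fx=k,fy=k,interpolation=cv2.INTER_CUBIC);raw=im.copy()
    for a in range(0,360,30):
        for r in(.034,):
            q=(proj(np.array([.4265+r*np.cos(np.radians(a)),-.187+r*np.sin(np.radians(a)),.015]))-[x0,y0]+.5)*k
            cv2.putText(im,str(a),(int(q[0])-10,int(q[1])),0,.45,(0,0,255) if a<180 else (255,0,0),1)
    out.append(np.hstack([raw,im]))
cv2.imwrite("pics/sage2.png",cv2.resize(np.vstack(out),(600,600)))
E
```

```text
(no output)
```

View pics/sage2.png

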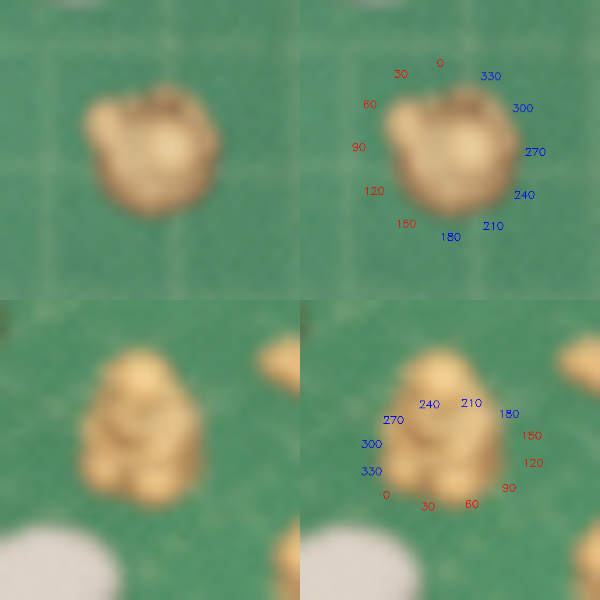

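The knees show at about 55° and -3°, so they face about 26° and the jaws go along 116°.

```bash
python3 go.py 0.4265 -0.187 0.15 116
```

```text
t 23.65 pos [ 0.4534 -0.3872  0.1403] ori [ 1.7994e+02 -7.0000e-02 -1.7382e+02] open 1.004 F [ 0.3  0.4 -0.2]
turn tool z total 1.225 rows 10 each 0.122
after turn shift cm x 19.18 y 6.35 z -0.97 r 0.466
```

drive_tool --targets '[0, 0, 0, 0, 0, 0.125, 1, 0, 0, 0, 0, 0, 0.125, 1, 0, 0, 0, 0, 0, 0.125, 1, 0, 0, 0, 0, 0, 0.125, 1, 0, 0, 0, 0, 0, 0.125, 1, 0, 0, 0, 0, 0, 0.12, 1, 0, 0, 0, 0, 0, 0.12, 1, 0, 0, 0, 0, 0, 0.12, 1, 0, 0, 0, 0, 0, 0.12, 1, 0, 0, 0, 0, 0, 0.12, 1, 2, 0.6, 0, 0, 0, 0, 1, 4, 1.3, 0, 0, 0, 0, 1, 4, 1.3, 0, 0, 0, 0, 1, 4, 1.3, 0, 0, 0, 0, 1, 3, 1.3, 0, 0, 0, 0, 1, 2.2, 0.6, 0, 0, 0, 0, 1, 0, 0, 0, 0, 0, 0, 1, 0, 0, 0, 0, 0, 0, 1, 0, 0, 0, 0, 0, 0, 1, 0, 0, 0, 0, 0, 0, 1]'

```text
time_s: 25.65
ee_pos: [0.4274, -0.1876, 0.1408]
orientation: [-180.0, -0.0, 115.9]
wrist_force: [-0.3, -0.2, 1.1]
opening: 0.998
```

```bash
python3 go.py 0.4265 -0.187 0.03 116
```

```text
t 25.65 pos [ 0.4274 -0.1876  0.1408] ori [-1.7995e+02 -2.0000e-02  1.1594e+02] open 0.998 F [-0.3 -0.2  1.1]
turn tool z total -0.001 rows 1 each -0.001
after turn shift cm x 0.10 y -0.05 z 11.08 r 0.466
```

drive_tool --targets '[0.1, 0, 2, 0, 0, 0, 1, 0, 0, 3, 0, 0, 0, 1, 0, 0, 3, 0, 0, 0, 1, 0, 0, 2.2, 0, 0, 0, 1, 0, 0, 0.8, 0, 0, 0, 1, 0, 0, 0.2, 0, 0, 0, 1, 0, 0, 0, 0, 0, 0, 1, 0, 0, 0, 0, 0, 0, 0.7, 0, 0, 0, 0, 0, 0, 0.5, 0, 0, 0, 0, 0, 0, 0.3, 0, 0, 0, 0, 0, 0, 0, 0, 0, 0, 0, 0, 0, 0, 0, 0, 0, 0, 0, 0, 0]'

```text
time_s: 26.95
ee_pos: [0.4276, -0.186, 0.0305]
orientation: [179.9, 0.0, 116.0]
wrist_force: [-3.6, 2.9, 11.4]
opening: 0.481
```

```bash
python3 go.py;  python3 - <<'E'
from plant import read_camera
import cv2
a=read_camera("scene")["frame"][75:200,100:280,::-1]
cv2.imwrite("pics/s1.png",cv2.resize(a,None,fx=4,fy=4,interpolation=cv2.INTER_CUBIC))
E
```

```text
t 26.95 pos [ 0.4276 -0.186   0.0305] ori [1.7992e+02 4.0000e-02 1.1603e+02] open 0.481 F [-3.6  2.9 11.4]
```

View pics/s1.png

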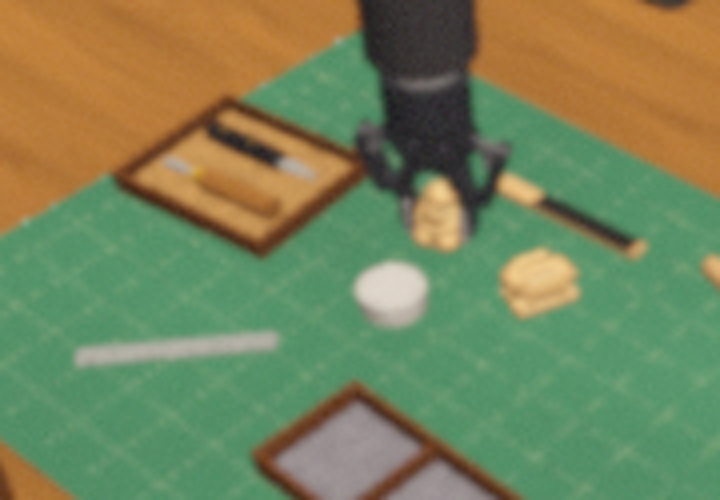

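The jaws are on the drum sides at (440,215), with the knees free and facing the camera. Lifting and turning.

drive_tool --targets '[0, 0, -1, 0, 0, 0, 0, 0, 0, -2, 0, 0, 0, 0, 0, 0, -3, 0, 0, 0, 0, 0, 0, -3, 0, 0, 0, 0, 0, 0, -2, 0, 0, 0, 0, 0, 0, 0, 0, 0, -0.1, 0, 0, 0, 0, 0, 0, -0.12, 0, 0, 0, 0, 0, 0, -0.12, 0, 0, 0, 0, 0, 0, -0.12, 0, 0, 0, 0, 0, 0, -0.12, 0, 0, 0, 0, 0, 0, -0.12, 0, 0, 0, 0, 0, 0, -0.12, 0, 0, 0, 0, 0, 0, -0.12, 0, 0, 0, 0, 0, 0, -0.1, 0, 0, 0, 0, 0, 0, -0.04, 0, 0, 0, 0, 0, 0, 0, 0, 0, 0, 0, 0, 0, 0, 0]'

```text
time_s: 28.7
ee_pos: [0.427, -0.1861, 0.1398]
orientation: [180.0, 0.0, 177.8]
wrist_force: [-0.3, -0.9, -0.8]
opening: 0.481
```

```bash
python3 go.py 0.668 -0.053 0.14 178
```

```text
t 28.7 pos [ 0.427  -0.1861  0.1398] ori [1.800e+02 3.000e-02 1.778e+02] open 0.481 F [-0.3 -0.9 -0.8]
turn tool z total -0.003 rows 1 each -0.003
after turn shift cm x -23.62 y 14.14 z -0.02 r 0.670
```

drive_tool --targets '[-1.5, 0.9, 0, 0, 0, 0, 0, -3, 1.8, 0, 0, 0, 0, 0, -3, 1.8, 0, 0, 0, 0, 0, -3, 1.8, 0, 0, 0, 0, 0, -3, 1.8, 0, 0, 0, 0, 0, -3, 1.8, 0, 0, 0, 0, 0, -3, 1.8, 0, 0, 0, 0, 0, -2.6, 1.6, 0, 0, 0, 0, 0, -1.5, 0.8, 0, 0, 0, 0, 0, 0, 0, 0, 0, 0, 0, 0, 0, 0, 0, 0, 0, 0, 0, 0, 0, 0, 0, 0, 0, 0, 0, 0, 0, 0, 0, 0, 0]'

```text
time_s: 30.0
ee_pos: [0.6677, -0.0542, 0.1395]
orientation: [180.0, 0.0, 177.8]
wrist_force: [0.0, 0.3, -0.1]
opening: 0.48
```

```bash
python3 go.py 0.668 -0.053 0.0365 178
```

```text
t 30.0 pos [ 0.6677 -0.0542  0.1395] ori [180.     0.   177.85] open 0.48 F [ 0.   0.3 -0.1]
turn tool z total -0.003 rows 1 each -0.003
after turn shift cm x -0.03 y 0.12 z 10.30 r 0.670
```

drive_tool --targets '[0, 0.1, 2, 0, 0, 0, 0, 0, 0, 3, 0, 0, 0, 0, 0, 0, 3, 0, 0, 0, 0, 0, 0, 1.5, 0, 0, 0, 0, 0, 0, 0.5, 0, 0, 0, 0, 0, 0, 0.2, 0, 0, 0, 0, 0, 0, 0, 0, 0, 0, 0, 0, 0, 0, 0, 0, 0, 0, 0, 0, 0, 0, 0, 0, 0, 0, 0, 0, 0, 0, 0, 0]'

```text
time_s: 31.0
ee_pos: [0.6685, -0.0529, 0.0381]
orientation: [180.0, 0.1, 177.9]
wrist_force: [-0.7, 0.4, -0.2]
opening: 0.483
```

drive_tool --targets '[0, 0, 0.2, 0, 0, 0, 0, 0, 0, 0.05, 0, 0, 0, 0, 0, 0, 0, 0, 0, 0, 0, 0, 0, 0, 0, 0, 0, 0]'

```text
time_s: 31.4
ee_pos: [0.6685, -0.0529, 0.0356]
orientation: [-180.0, 0.1, 177.9]
wrist_force: [-1.9, 0.6, 5.3]
opening: 0.481
```

Contact. Releasing a little and rising.

drive_tool --targets '[0, 0, 0, 0, 0, 0, 0.53, 0, 0, 0, 0, 0, 0, 0.6, 0, 0, 0, 0, 0, 0, 0.6, 0, 0, 0, 0, 0, 0, 0.6, 0, 0, -1, 0, 0, 0, 0.6, 0, 0, -2, 0, 0, 0, 0.6, 0, 0, -3, 0, 0, 0, 0.6, 0, 0, -3, 0, 0, 0, 0.7, 0, 0, -2, 0, 0, 0, 1, 0, 0, 0, 0, 0, 0, 1, 0, 0, 0, 0, 0, 0, 1]'

```text
time_s: 32.5
ee_pos: [0.6683, -0.0529, 0.1458]
orientation: [180.0, 0.1, 177.9]
wrist_force: [-0.5, 0.3, -0.7]
opening: 1.001
```

```bash
python3 - <<'E'
from plant import read_camera
import cv2,numpy as np
c=read_camera("scene");np.savez("scene2.npz",**c);np.savez("top2.npz",**read_camera("top"))
a=c["frame"][110:230,150:300,::-1]
cv2.imwrite("pics/s2.png",cv2.resize(a,None,fx=4.5,fy=4.5,interpolation=cv2.INTER_CUBIC))
from ref import sel,desc
for n in("top2.npz","scene2.npz"):
    print("hare",desc(sel(n,.434,-.066,.055,.03,.05)[0]))
E
python3 go.py 0.434 -0.066 0.14 -113
```

```text
hare n29 mean [448.  -78.7  43.5] pca 12.9 ext 28x15 rect [447.7 -80.4] [28.5 14.8] 19.7
hare n129 mean [438.6 -65.9  40.6] pca 156.2 ext 60x28 rect [435.2 -67.2] [26.8 60.5] 60.4
t 32.6 pos [ 0.6676 -0.0529  0.1442] ori [-1.8000e+02 -7.0000e-02  1.7787e+02] open 1.004 F [ 0.  -0.3 -0.1]
turn tool z total -1.206 rows 10 each -0.121
after turn shift cm x 10.33 y 20.99 z 0.42 r 0.439
```

View pics/s2.png

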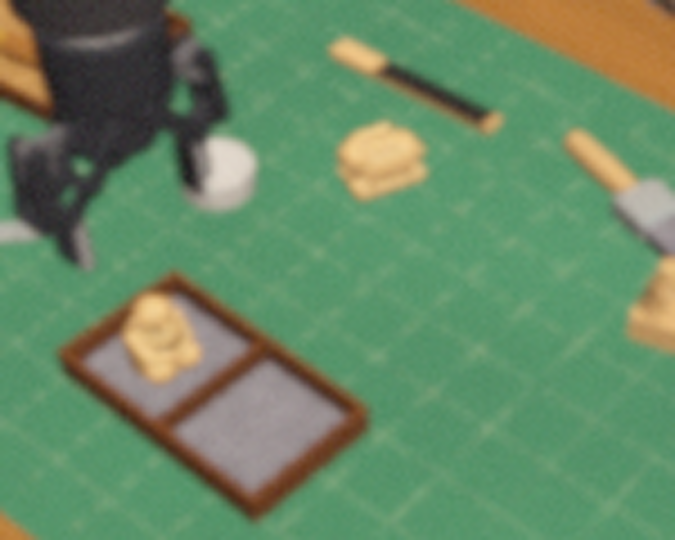

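The sage stands upright in the -y bay at (160,340). Hare next.

drive_tool --targets '[0, 0, 0, 0, 0, -0.12, 1, 0, 0, 0, 0, 0, -0.12, 1, 0, 0, 0, 0, 0, -0.12, 1, 0, 0, 0, 0, 0, -0.12, 1, 0, 0, 0, 0, 0, -0.12, 1, 0, 0, 0, 0, 0, -0.12, 1, 0, 0, 0, 0, 0, -0.12, 1, 0, 0, 0, 0, 0, -0.12, 1, 0, 0, 0, 0, 0, -0.12, 1, 0, 0, 0, 0, 0, -0.12, 1, 1, 2, 0, 0, 0, 0, 1, 2, 4, 0, 0, 0, 0, 1, 2, 4, 0, 0, 0, 0, 1, 2, 4, 0, 0, 0, 0, 1, 2, 4, 0, 0, 0, 0, 1, 1.3, 3, 0, 0, 0, 0, 1, 0, 0, 0, 0, 0, 0, 1, 0, 0, 0, 0, 0, 0, 1, 0, 0, 0, 0, 0, 0, 1, 0, 0, 0, 0, 0, 0, 1]'

```text
time_s: 34.6
ee_pos: [0.4352, -0.0641, 0.1445]
orientation: [180.0, -0.0, -113.4]
wrist_force: [0.7, 0.2, 0.0]
opening: 1.0
```

```bash
python3 go.py 0.433 -0.0665 0.028 -113
```

```text
t 34.6 pos [ 0.4352 -0.0641  0.1445] ori [ 1.7997e+02 -3.0000e-02 -1.1337e+02] open 1.0 F [0.7 0.2 0. ]
turn tool z total -0.006 rows 1 each -0.006
after turn shift cm x 0.30 y 0.11 z 11.65 r 0.438
```

drive_tool --targets '[0.3, 0.1, 2, 0, 0, 0, 1, 0, 0, 3, 0, 0, 0, 1, 0, 0, 3, 0, 0, 0, 1, 0, 0, 2.5, 0, 0, 0, 1, 0, 0, 0.9, 0, 0, 0, 1, 0, 0, 0.3, 0, 0, 0, 1, 0, 0, 0, 0, 0, 0, 1, 0, 0, 0, 0, 0, 0, 0.7, 0, 0, 0, 0, 0, 0, 0.5, 0, 0, 0, 0, 0, 0, 0.3, 0, 0, 0, 0, 0, 0, 0, 0, 0, 0, 0, 0, 0, 0, 0, 0, 0, 0, 0, 0, 0]'

```text
time_s: 35.9
ee_pos: [0.4328, -0.0664, 0.0287]
orientation: [-179.9, 0.0, -113.3]
wrist_force: [-3.4, 1.1, 9.6]
opening: 0.379
```

```bash
python3 go.py;  python3 - <<'E'
from plant import read_camera
import cv2
a=read_camera("scene")["frame"][90:200,160:310,::-1]
cv2.imwrite("pics/h1.png",cv2.resize(a,None,fx=4.5,fy=4.5,interpolation=cv2.INTER_CUBIC))
E
```

```text
t 35.9 pos [ 0.4328 -0.0664  0.0287] ori [-1.7994e+02  4.0000e-02 -1.1334e+02] open 0.379 F [-3.4  1.1  9.6]
```

View pics/h1.png

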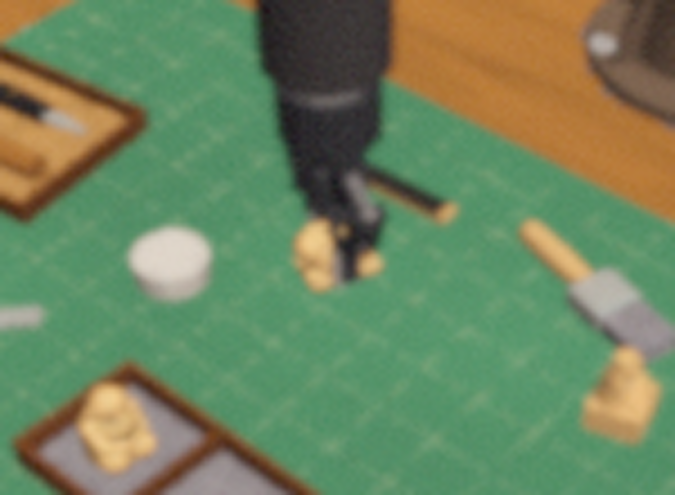

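The hare is gripped across its body at (345,260), opening 32 mm. Lifting and turning.

drive_tool --targets '[0, 0, -1, 0, 0, 0, 0, 0, 0, -2, 0, 0, 0, 0, 0, 0, -3, 0, 0, 0, 0, 0, 0, -3, 0, 0, 0, 0, 0, 0, -2, 0, 0, 0, 0, 0, 0, 0, 0, 0, 0.1, 0, 0, 0, 0, 0, 0, 0.12, 0, 0, 0, 0, 0, 0, 0.12, 0, 0, 0, 0, 0, 0, 0.12, 0, 0, 0, 0, 0, 0, 0.12, 0, 0, 0, 0, 0, 0, 0.12, 0, 0, 0, 0, 0, 0, 0.12, 0, 0, 0, 0, 0, 0, 0.12, 0, 0, 0, 0, 0, 0, 0.12, 0, 0, 0, 0, 0, 0, 0.1, 0, 0, 0, 0, 0, 0, 0.04, 0, 0, 0, 0, 0, 0, 0, 0, 0, 0, 0, 0, 0, 0, 0]'

```text
time_s: 37.75
ee_pos: [0.4323, -0.0666, 0.1382]
orientation: [180.0, 0.0, 178.0]
wrist_force: [-0.3, 0.4, -0.7]
opening: 0.376
```

```bash
python3 go.py 0.671 0.039 0.14 178;  python3 - <<'E'
from plant import read_camera
import cv2
a=read_camera("scene")["frame"][80:200,160:310,::-1]
cv2.imwrite("pics/h2.png",cv2.resize(a,None,fx=4.5,fy=4.5,interpolation=cv2.INTER_CUBIC))
E
```

```text
t 37.75 pos [ 0.4323 -0.0666  0.1382] ori [1.7999e+02 3.0000e-02 1.7796e+02] open 0.376 F [-0.3  0.4 -0.7]
turn tool z total -0.001 rows 1 each -0.001
after turn shift cm x -23.48 y 11.38 z -0.18 r 0.672
```

View pics/h2.png

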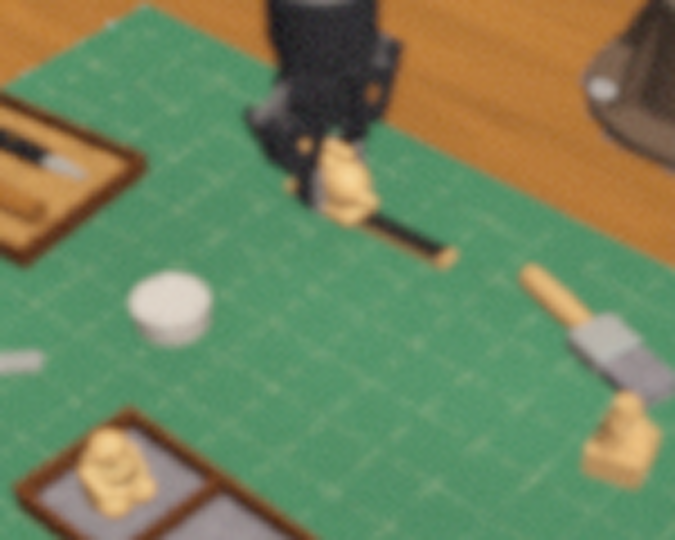

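The hare is held level with its long axis along the bay.

drive_tool --targets '[-1.5, 0.7, 0, 0, 0, 0, 0, -3, 1.5, 0, 0, 0, 0, 0, -3, 1.5, 0, 0, 0, 0, 0, -3, 1.5, 0, 0, 0, 0, 0, -3, 1.5, 0, 0, 0, 0, 0, -3, 1.5, 0, 0, 0, 0, 0, -3, 1.5, 0, 0, 0, 0, 0, -2.5, 1.1, 0, 0, 0, 0, 0, -1.5, 0.6, 0, 0, 0, 0, 0, 0, 0, 0, 0, 0, 0, 0, 0, 0, 0, 0, 0, 0, 0, 0, 0, 0, 0, 0, 0, 0, 0, 0, 0, 0, 0, 0, 0]'

```text
time_s: 39.1
ee_pos: [0.671, 0.0384, 0.138]
orientation: [180.0, 0.0, 177.9]
wrist_force: [0.2, -0.7, 0.3]
opening: 0.377
```

```bash
python3 go.py 0.671 0.039 0.0365 178;  python3 - <<'E'
from plant import read_camera
import cv2
a=read_camera("scene")["frame"][110:230,150:300,::-1]
cv2.imwrite("pics/h3.png",cv2.resize(a,None,fx=4.5,fy=4.5,interpolation=cv2.INTER_CUBIC))
E
```

```text
t 39.1 pos [0.671  0.0384 0.138 ] ori [180.     0.   177.88] open 0.377 F [ 0.2 -0.7  0.3]
turn tool z total -0.002 rows 1 each -0.002
after turn shift cm x 0.00 y 0.06 z 10.15 r 0.672
```

View pics/h3.png

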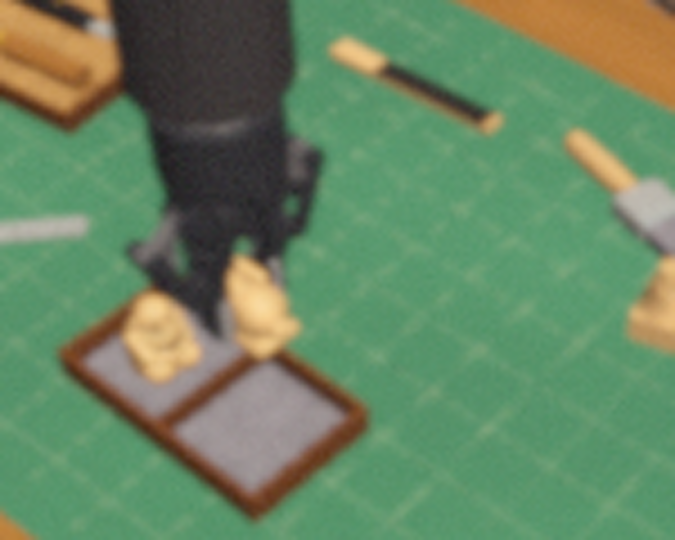

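drive_tool --targets '[0, 0.05, 2, 0, 0, 0, 0, 0, 0, 3, 0, 0, 0, 0, 0, 0, 3, 0, 0, 0, 0, 0, 0, 1.5, 0, 0, 0, 0, 0, 0, 0.5, 0, 0, 0, 0, 0, 0, 0.2, 0, 0, 0, 0, 0, 0, 0, 0, 0, 0, 0, 0, 0, 0, 0, 0, 0, 0, 0, 0, 0, 0, 0, 0, 0, 0, 0, 0, 0, 0, 0, 0]'

```text
time_s: 40.15
ee_pos: [0.6718, 0.0393, 0.0366]
orientation: [180.0, 0.1, 177.9]
wrist_force: [0.1, -0.1, -0.5]
opening: 0.378
```

drive_tool --targets '[0, 0, 0.2, 0, 0, 0, 0, 0, 0, 0.1, 0, 0, 0, 0, 0, 0, 0, 0, 0, 0, 0, 0, 0, 0, 0, 0, 0, 0]'

```text
time_s: 40.55
ee_pos: [0.6717, 0.0393, 0.0338]
orientation: [180.0, 0.0, 177.9]
wrist_force: [-3.0, -0.1, 6.3]
opening: 0.377
```

drive_tool --targets '[0, 0, 0, 0, 0, 0, 0.43, 0, 0, 0, 0, 0, 0, 0.52, 0, 0, 0, 0, 0, 0, 0.52, 0, 0, 0, 0, 0, 0, 0.52, 0, 0, -1, 0, 0, 0, 0.52, 0, 0, -2, 0, 0, 0, 0.52, 0, 0, -3, 0, 0, 0, 0.52, 0, 0, -3, 0, 0, 0, 0.7, 0, 0, -3, 0, 0, 0, 0.7, 0, 0, -3, 0, 0, 0, 0.7, 0, 0, 0, 0, 0, 0, 0.7]'

```text
time_s: 41.65
ee_pos: [0.674, 0.0395, 0.189]
orientation: [179.9, 0.5, 177.9]
wrist_force: [0.9, -0.1, 0.3]
opening: 0.699
```

drive_tool --targets '[2, -4, 0, 0, 0, 0, 0.7, 2, -4, 0, 0, 0, 0, 0.7, 2, -4, 0, 0, 0, 0, 0.7, 2, -4, 0, 0, 0, 0, 0.7, 2, -4, 0, 0, 0, 0, 0.7, 2, -4, 0, 0, 0, 0, 0.7, 0, 0, 0, 0, 0, 0, 0.7, 0, 0, 0, 0, 0, 0, 0.7]'

```text
time_s: 42.45
ee_pos: [0.5422, -0.1973, 0.1834]
orientation: [-180.0, 0.0, 177.8]
wrist_force: [0.0, 0.4, -0.4]
opening: 0.699
```

```bash
python3 go.py;  python3 - <<'E'
from plant import read_camera
import cv2,numpy as np
from ref import sel,desc
for n in("top","scene"):
    c=read_camera(n);f=n+"3.npz";np.savez(f,**c)
    cv2.imwrite(f"pics/{n}3.png",cv2.resize(c["frame"][60:260,60:460,::-1] if n=="top" else c["frame"][60:260,100:400,::-1],None,fx=2,fy=2,interpolation=cv2.INTER_CUBIC))
    print(n)
    for k,a in dict(sagetop=(.668,-.053,.035,.05,.09),hare=(.671,.039,.04,.03,.06),blank=(.465,.366,.03,.05,.08),tin=(.515,-.158,.04,.018,.04),rough=(.42,.186,.03,.05,.1),knife=(.454,-.3865,.02,.012,.05),chisel=(.514,-.38,.02,.018,.05)).items():
        q=sel(f,*a)[0]; print(k,desc(q) if len(q)>4 else len(q))
E
```

```text
t 42.45 pos [ 0.5422 -0.1973  0.1834] ori [-1.8000e+02  5.0000e-02  1.7775e+02] open 0.699 F [ 0.   0.4 -0.4]
top
sagetop 0
hare n108 mean [667.8  50.5  43.7] pca 79.4 ext 44x33 rect [670.4  52.3] [33.9 40.4] 3.3
blank n85 mean [462.7 365.1  57.3] pca 164.1 ext 36x32 rect [463.2 365.5] [30.6 27.7] 2.0
tin 0
rough n35 mean [419.  187.   61.2] pca 136.4 ext 21x19 rect [420.1 186. ] [19.3 19.4] 86.6
knife n79 mean [ 453.9 -385.9   21.2] pca 98.6 ext 40x28 rect [ 456.8 -386.2] [27.4 39.4] 3.4
chisel n76 mean [ 511.8 -378.9   27.4] pca 103.4 ext 40x24 rect [ 512.9 -379.1] [22.6 39.5] 6.7
scene
sagetop n60 mean [671.2 -55.2  59.5] pca 172.8 ext 32x24 rect [669.8 -57.9] [25.5 23.6] 47.4
hare n204 mean [676.7  43.1  44.4] pca 92.4 ext 62x31 rect [673.8  40.7] [62.2 30.8] 84.2
blank n114 mean [467.1 364.5  57.8] pca 3.8 ext 33x30 rect [465.7 364. ] [32.7 30.1] 2.7
tin n172 mean [ 517.6 -157.7   23.9] pca 48.4 ext 57x55 rect [ 516.7 -159.2] [57.  53.7] 45.1
rough n38 mean [423.2 187.   61.1] pca 179.8 ext 20x19 rect [421.6 186.2] [20.5 18. ] 9.5
knife n23 mean [ 463.6 -389.1   18.1] pca 91.8 ext 37x14 rect [ 464.3 -385.7] [36.7 13.7] 86.5
chisel n46 mean [ 518.8 -377.7   27.7] pca 105.1 ext 40x18 rect [ 517.4 -377. ] [16.6 41.1] 19.6
```

View pics/scene3.png

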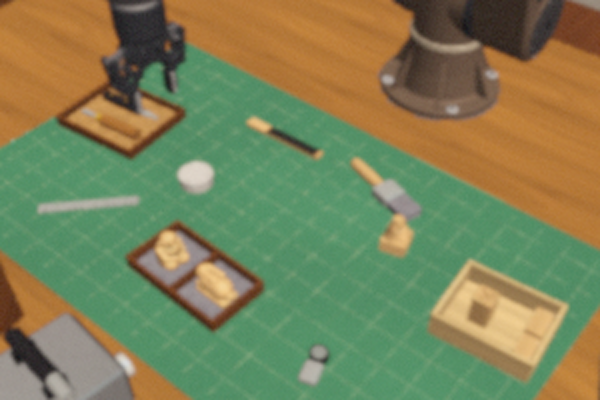

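View pics/top3.png

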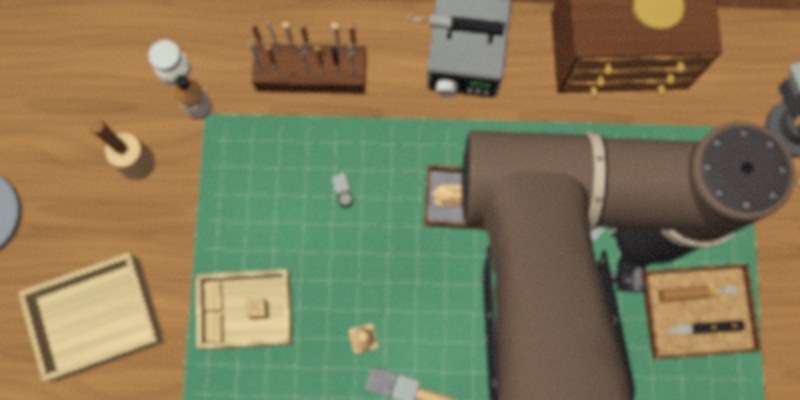

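The scene view shows the hare (215,283) and sage (172,250) in separate bays, the blank in the bin at (483,303), and the tin and rough_out where they were. The top view shows chisel (685,293) and knife (710,327) flat in the tray. I'll check levelness and pose numerically, then hand in.

```bash
python3 - <<'E'
from h import *
from ref import sel,pts
P,m,h=pts("top3.npz");a=np.radians(6)
L=(P[...,:2]-[.482,-.383])@np.array([[np.cos(a),-np.sin(a)],[np.sin(a),np.cos(a)]])
ins=(abs(L[...,0])<.065)&(abs(L[...,1])<.08)
hi=ins&(P[...,2]>.0145)
for n,k in(("knife",hi&(L[...,0]<0)),("chisel",hi&(L[...,0]>0))):
    l=L[k];z=P[k][:,2];A=np.c_[l[:,1],np.ones(len(l))];core=z>np.median(z)-.004
    w,v=np.linalg.eigh(np.cov(l.T));print(n,len(l),"x",l[:,0].mean().round(4),"y range",l[:,1].min().round(3),l[:,1].max().round(3),"axis to y deg",np.degrees(np.arctan2(v[0,1],v[1,1])).round(1),"slope deg",np.degrees(np.linalg.lstsq(A[core],z[core],rcond=None)[0][0]).round(1),"ztop",np.median(z).round(4))
for f in("scene3.npz",):
    for n,b in(("sage",(.668,-.053,.035)),("hare",(.671,.039,.04))): q=sel(f,*b,.03,.1)[0];print(n,"top z",np.percentile(q[:,2],97).round(4))
from plant import state,hand_in
s=state();print(s["time_s"],s["joint_velocities"].round(2));
E
```

```text
knife 192 x -0.0291 y range -0.075 0.065 axis to y deg 0.3 slope deg -0.6 ztop 0.0213
chisel 210 x 0.0304 y range -0.062 0.067 axis to y deg -1.0 slope deg 0.5 ztop 0.0267
sage top z 0.0648
hare top z 0.0544
42.55 [ 0.97  0.45  0.04 -0.09  0.01  0.08]
```

drive_tool --targets '[0, 0, 0, 0, 0, 0, 0.7, 0, 0, 0, 0, 0, 0, 0.7, 0, 0, 0, 0, 0, 0, 0.7, 0, 0, 0, 0, 0, 0, 0.7]'

```text
time_s: 42.95
ee_pos: [0.5429, -0.1958, 0.1827]
orientation: [-180.0, -0.0, 177.9]
wrist_force: [0.2, -0.1, 0.4]
opening: 0.7
```

```bash
python3 -c "
from plant import hand_in;print(hand_in())"
```

```text
the job is handed in; nothing more can be done
None
```

All five pieces are where the task asked, and I handed the job in at about 43 s of the 112 s; no verdict was reported. I released each piece only at the height where it met the floor. Four of the five showed a 5–10 N rise in wrist force there. The chisel's release came without a force reading, at the expected height.

**Last checks:**
- **Knife and chisel:** they lie side by side in the tool tray at x = -29 and +30 mm, within 1° of lengthwise. Their measured slopes are 0.6° and 0.5°.
- **Sage and hare:** each stands upright in its own bay, the sage at -y and the hare at +y. Their tops are at about 65 and 54 mm, against an expected 66 and 54 mm. The arm hid the sage from the top camera, so its check rests on the scene camera alone.
- **Blank:** it stands on the bin floor at (0.465, 0.365), clear of the offcuts.
- **Rough-out and wax tin:** both are within about 2 mm of where they stood. The tin was also hidden from the top camera, so its check is from the scene camera alone.

**Disagreements:** the two cameras differed by 3–4 mm in x, so I averaged them. My estimates of which way the sage's knees face differed by up to about 30° between views. A closer crop settled that before I gripped it.

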